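# Pack out a gift case and ring it up

## Task

Lift the lid of the wooden gift case right back until it rests on its stop, then fill every empty bay between the tins with a wooden blocking piece of the matching size, set fully down and level, so that nothing can shift; leave any spare pieces on the counter and the tins where they are. Then ring the case up on the till keypad by pressing the square key, the round key and the bar key in that order, each fully down and one at a time. Leave the lid standing open for the customer and do not disturb the ribbon spool, the jar and the cup.

Things in the scene. Friction and masses are not known exactly. Their poses are not given: they have to be found in the camera images.
- case: wooden gift case, 140 (x) x 244 (y) x 40 mm, walls 8, floor 6 mm, deep lid. Origin: centre of underside; x from handle to hinge side, y left, z up. Ribs 4 mm wide, 12 high part the floor into 8 bays, tin or empty: back row of 4 big bays 78 (x) x 54 mm centred at x = 23 mm, front row of 4 small bays 42 x 54 mm at x = -41 mm; both rows at y = 87, 29, -29, -87 mm; the last big bay is always full
- lid (a joint): angle of the case's lid, rad: 0 shut, 2.2 resting on its stop, leaning back. A hollow shell 42 mm deep, 0.35 kg, hinged along the far top edge of the base (a line along the case's y through x = 70, z = 40 mm in its frame). Balances at about 1.2 rad: let go below that it sinks shut, beyond that it sinks open on its own, damped, in 1 to 2 s
- lid_handle (a point): middle of the lid's brass handle: a round bar 10 mm thick, 110 mm long, along the case's y, 45 mm in front of the lid's front face on two end posts; lid shut: 60 mm above the counter, 185 mm from the hinge line. Pinch it from straight above, a finger before and behind the bar; it rolls between the fingers as the lid turns
- tin_big0: big metal sweet tin 70 x 46 x 33 mm (x, y, z) lying in the first big bay from the left (y = 87 mm in the case's frame); absent in some starts (then that bay is a gap). Origin: centre of its underside
- tin_big1: big metal sweet tin 70 x 46 x 33 mm (x, y, z) lying in the second big bay from the left (y = 29 mm in the case's frame); absent in some starts (then that bay is a gap). Origin: centre of its underside
- tin_big2: big metal sweet tin 70 x 46 x 33 mm (x, y, z) lying in the third big bay from the left (y = -29 mm in the case's frame); absent in some starts (then that bay is a gap). Origin: centre of its underside
- tin_small0: small metal sweet tin 34 x 46 x 33 mm (x, y, z) lying in the first small bay from the left (y = 87 mm in the case's frame); absent in some starts (then that bay is a gap). Origin: centre of its underside
- tin_small1: small metal sweet tin 34 x 46 x 33 mm (x, y, z) lying in the second small bay from the left (y = 29 mm in the case's frame); absent in some starts (then that bay is a gap). Origin: centre of its underside
- tin_small2: small metal sweet tin 34 x 46 x 33 mm (x, y, z) lying in the third small bay from the left (y = -29 mm in the case's frame); absent in some starts (then that bay is a gap). Origin: centre of its underside
- tin_small3: small metal sweet tin 34 x 46 x 33 mm (x, y, z) lying in the fourth small bay from the left (y = -87 mm in the case's frame); absent in some starts (then that bay is a gap). Origin: centre of its underside
- block_big0: big blocking piece of pale wood, standing on the counter: a block 72 x 48 x 38 mm (x, y, z) with a 24 x 24 mm square grip stub standing 24 mm up from the middle of its top (62 mm high in all), 90 g or so. Origin: centre of the underside. Fits a big bay with 3 mm to spare on each side, long side along the case's x; seated, its top stands 4 mm above the case's rim
- block_big1: big blocking piece of pale wood, standing on the counter: a block 72 x 48 x 38 mm (x, y, z) with a 24 x 24 mm square grip stub standing 24 mm up from the middle of its top (62 mm high in all), 90 g or so. Origin: centre of the underside. Fits a big bay with 3 mm to spare on each side, long side along the case's x; seated, its top stands 4 mm above the case's rim
- block_small0: small blocking piece of pale wood, standing on the counter: a block 36 x 48 x 38 mm (x, y, z) with a 24 x 24 mm square grip stub standing 24 mm up from the middle of its top (62 mm high in all), 50 g or so. Origin: centre of the underside. Fits a small bay with 3 mm to spare on each side, long side along the case's y; seated, its top stands 4 mm above the case's rim
- block_small1: small blocking piece of pale wood, standing on the counter: a block 36 x 48 x 38 mm (x, y, z) with a 24 x 24 mm square grip stub standing 24 mm up from the middle of its top (62 mm high in all), 50 g or so. Origin: centre of the underside. Fits a small bay with 3 mm to spare on each side, long side along the case's y; seated, its top stands 4 mm above the case's rim
- block_small2: small blocking piece of pale wood, standing on the counter: a block 36 x 48 x 38 mm (x, y, z) with a 24 x 24 mm square grip stub standing 24 mm up from the middle of its top (62 mm high in all), 50 g or so. Origin: centre of the underside. Fits a small bay with 3 mm to spare on each side, long side along the case's y; seated, its top stands 4 mm above the case's rim
- key_square (a joint): travel of the square key 28 x 28 mm, m: 0 up, 0.005 fully down; spring key, starts to move at about 1.2 N and is fully down at about 4 N, springs back when let go
- key_square_top (a point): centre of the top face of the white square key 28 x 28 mm on the grey till keypad (120 x 200 x 36 mm, fixed), 48 mm above the counter when up, 12 mm above the keypad's top. The keys stand in a row along the keypad's y, 58 mm apart: round at the left (+y), bar in the middle, square at the right; axes as the keypad's, x away from the robot
- key_round (a joint): travel of the round key 30 mm across, m: 0 up, 0.005 fully down; spring key, starts to move at about 1.2 N and is fully down at about 4 N, springs back when let go
- key_round_top (a point): centre of the top face of the white round key 30 mm across on the grey till keypad (120 x 200 x 36 mm, fixed), 48 mm above the counter when up, 12 mm above the keypad's top. The keys stand in a row along the keypad's y, 58 mm apart: round at the left (+y), bar in the middle, square at the right; axes as the keypad's, x away from the robot
- key_bar (a joint): travel of the long bar key 52 mm (keypad x) x 18 mm (keypad y), m: 0 up, 0.005 fully down; spring key, starts to move at about 1.2 N and is fully down at about 4 N, springs back when let go
- key_bar_top (a point): centre of the top face of the white long bar key 52 mm (keypad x) x 18 mm (keypad y) on the grey till keypad (120 x 200 x 36 mm, fixed), 48 mm above the counter when up, 12 mm above the keypad's top. The keys stand in a row along the keypad's y, 58 mm apart: round at the left (+y), bar in the middle, square at the right; axes as the keypad's, x away from the robot
- spool: bystander: small white ribbon spool, 36 mm across, 24 mm high, standing among the blocking pieces. Origin: centre of its underside
- jar: bystander: amber glass sweet jar, 70 mm across, 100 mm high, beyond the blocking pieces. Origin: centre of its underside
- cup: bystander: white cup, 72 mm across, 80 mm high, beyond the keypad. Origin: centre of its underside
Things that resemble listed ones, but are neither listed nor needed, are in the scene too. Leave any black or red look-alike of the block_big1 alone.

How it is judged:
By the outcome, as a careful person would: the job done as asked, in the order asked, and still so for the second after the job is handed in, with the robot touching nothing.
Of tin_big0, tin_big1, tin_big2 only 1 to 2 are there at a start; the rules pass over those that are not, and their reading is None.
Of tin_small0, tin_small1, tin_small2, tin_small3 only 1 to 2 are there at a start; the rules pass over those that are not, and their reading is None.
At some moment in a run one of block_big0, block_big1, block_small0, block_small1, block_small2 may be knocked a few centimetres aside while the robot is not near it.
Once in a run the grip may slacken for a moment while it holds something.
It also fails if it takes over 210 s, if anything falls off the work surface, if the arm or the gripper's body presses on something with over 40 N, if the wrist force passes 120 N, or if a joint passes its speed limit or range.

## Robot

A 6-joint arm with a two-finger parallel gripper is mounted at the origin on the work surface. World frame = base frame: x ahead of the robot, y to its left, z up, the work surface at z = 0. Lengths are in m, angles in degrees, forces in N, time in s.
With the tool pointing down it reaches from about 0.275 to 0.975 m from the base axis. Payload 8.4 kg.
Tool frame: the origin (TCP) lies on the mounting face of the last link; the fingertips stand 190 mm ahead of it and the grasp point (between the pads) lies 171 mm ahead of it; z points along the fingers, y is the direction in which the jaws open and shut (so a half turn about z gives the same grasp; the last joint's range is limited). The gripper opens to 92 mm and grips with 3 to 60 N. Pads are 20 mm wide; open, the fingers measure 128 mm over their backs; the gripper's body (75 mm by 189 mm) begins 69 mm behind the grasp point.
Start: joints at [-76.341, 20.225, 93.587, -0, 66.188, -0.138], TCP at [0.149, -0.607, 0.405] pointing down, gripper open.
Joint ranges: [-150.9, 150.9], [-52.94, 120.26], [3.33, 152.33], [-74.26, 254.26], [0, 154.13], [-172.89, 172.89]. Speed limits (degrees/s): [127.2, 127.2, 159.86, 180, 180, 180].

## Interface

Orientations are given as [roll, pitch, yaw] about the fixed x, y, z axes, in that order (R = Rz(yaw) Ry(pitch) Rx(roll)).
In Python, from workcell import sense, snapshot, camera_model, hand_in, trace, place_of gives the robot as it stands. The module is installed in compiled form; this text tells all that it offers.
- The arm moves only by the tool apply_moves, never from a script. Its arguments are lists of equal length, an entry for each row: "offset": the shift along the tool's x, y, z in mm, a list of three; "rotation": the turn, a rotation vector about the tool's x, y, z in rad, a list of three; "fingers": the closure in counts, from 0 (fully open) to 255 (shut). A call has 1 to 20 rows; each row shifts and turns the commanded pose from where the row before left it, along the tool's axes as they then stand; what a row does not reach is not made up. A row lasts 1/10 s, in which the tool goes at most 50 mm and 8.59 degrees, less where a joint would pass 70% of its speed; a pose out of reach is approached as far as the arm can. A call is refused whole if a number of a shift passes 50 or a number of a turn 0.15, either way. A call with a gripper value outside its range is refused whole. The fingers move at their own pace and stop on an object; "squeeze" is the grip in N (left out, the last holds). Time passes only in rows, so rows that do not move let the fingers close. It gives the time, the measured TCP pose, the force and the opening at its end, in the units of the state.
- sense(): the state, without advancing time (a new reading comes with each control period).
- snapshot(name): name is "scene" or "side" or "wrist"; returns (picture, depth): 384x512x3 uint8, red, green, blue; 384x512 float32, m along the optical axis (not along the pixel's ray), 0 where there is no reading.
- camera_model(name): a dict with "camera_matrix" (3x3 intrinsics, pixels), "cam_to_world" (4x4, takes a point from camera to world coordinates). Camera axes: x right, y down, z forward; pixel columns grow to the right and rows downward; lengths in m; the calibration is good to about 2 mm. A picture is of the moment at which its call begins: read the wrist's pose just before it. camera_model takes no time and is no camera call; for the wrist camera it gives the pose at the moment of the call.
- hand_in(): hands the job in, once; it reports no verdict.
Trained networks look in the newest picture that a camera, given by its name, has taken for a name from the list of things; names that differ only in an ending like _2 or _b are one class to them, and where a whole thing is asked for, a point or a joint stands for the part that bears it (a point fixed in the world has none). Each returns a list of dicts, best first, with "p" (0 to 1); they miss things now and then, are a little off and sometimes report something else, mostly with a low value. They report only what shows in the picture. A call takes as long as a camera call. They do not tell look-alikes from the thing itself.
- trace(label, camera): "pixels" (384x512 bool, what is visible of it).
- place_of(label, camera): "at" ([x, y, z] in m, in the coordinates of the camera as it stood for that picture, good to about 4 mm: a listed point, or the origin of a listed thing).
The state is a dict: "time_s": time; "q": joint angles; "joint_vel": joint speeds; "effort": joint torques, N m; "tcp_pos": TCP position; "eef_rot": TCP orientation; "wrist_force": force on the tool from outside, world axes, zero at the start; "moment": the same for the moment, N m; "finger_gap": finger opening in m.
Only numpy, scipy, OpenCV 4.12 (cv2) and the standard library are available. Lean on these libraries where they do the work, as an engineer would, in place of code of your own. Each camera call takes 0.05 s, during which the arm holds its last target. There are 200 camera calls.

## Working session

There is one attempt and no reset: what is moved stays moved. The work goes in short steps, Python scripts to look and compute and a tool call to move; the robot and the scene stay as the last step left them, time stands still between calls to the robot, and variables do not carry over. Pictures are saved under pics/ and viewed, about 12 in all and at most 16, crops included, and the job is handed in when it is done.

Besides the shell and the picture viewer there is one more tool, called after "Call:" as name(argument=value, ...) on one line, values as JSON. apply_moves: Moves the arm, as the interface text tells. Its arguments: {"type":"object","properties":{"offset":{"type":"array"},"rotation":{"type":"array"},"fingers":{"type":"array"},"squeeze":{"type":"number"}},"required":["offset","rotation","fingers"]}

```bash
mkdir -p pics; cat > h.py <<'E'
import numpy as np, cv2
from workcell import *
def snap(n, f=None):
    p,d=snapshot(n); M=camera_model(n)
    if f: cv2.imwrite('pics/'+f, cv2.cvtColor(p,cv2.COLOR_RGB2BGR))
    return p,d,M
def world(M,at): 
    return (M['cam_to_world']@np.r_[at,1])[:3]
def cloud(d,M):
    K=np.array(M['camera_matrix']); v,u=np.mgrid[:384,:512]
    P=np.stack([(u-K[0,2])/K[0,0]*d,(v-K[1,2])/K[1,1]*d,d],-1)
    T=np.array(M['cam_to_world']); return P@T[:3,:3].T+T[:3,3]
def pix(M,w):
    T=np.linalg.inv(np.array(M['cam_to_world'])); c=T[:3,:3]@w+T[:3,3]; q=np.array(M['camera_matrix'])@c; return (q[:2]/q[2]).round()
E
python3 - <<'E'
from h import *
s=sense(); print(s)
ims=[]
for n in ['scene','side']:
    p,d,M=snap(n); ims.append(p); np.savez(''+n,p=p,d=d,K=M['camera_matrix'],T=M['cam_to_world'])
    print(n,np.array(M['cam_to_world']).round(3).tolist())
    for l in ['case','lid_handle','block_big0','block_small0','key_square_top','key_round_top','key_bar_top','spool','jar','cup']:
        for r in place_of(l,n):
            if r['p']>.2:
                w=world(M,r['at']); print(l,round(r['p'],2),w.round(3),pix(M,w))
    cv2.imwrite(f'pics/{n}0.png',cv2.cvtColor(cv2.resize(p,(800,600)),cv2.COLOR_RGB2BGR))
E
```

```text
{'time_s': 0.0, 'q': array([-7.63409150e+01,  2.02623769e+01,  9.36279851e+01, -3.10576011e-04,
        6.61846746e+01, -1.36595028e-01]), 'joint_vel': array([ 0.0084335 , -0.02393095,  0.05721514,  0.1171214 ,  0.00137653,
        0.04501143]), 'effort': array([ 2.90469725e-04, -5.93837750e+01, -3.34210503e+01,  6.98310882e-02,
        2.34007370e-02, -1.19410906e-04]), 'tcp_pos': array([ 0.14899503, -0.60675609,  0.40397285]), 'eef_rot': array([-1.79924963e+02,  1.05076325e-04,  1.37958057e+01]), 'wrist_force': array([-0.85343716, -0.70503322, -0.17697412]), 'moment': array([-0.01095603,  0.05216685, -0.04161536]), 'finger_gap': 0.09183184977636541}
scene [[0.364, 0.803, -0.472, 1.093], [0.932, -0.315, 0.181, -0.285], [-0.003, -0.506, -0.863, 1.079], [0.0, 0.0, 0.0, 1.0]]
case 0.91 [0.566 0.168 0.002] [349. 183.]
case 0.63 [ 0.747 -0.276 -0.001] [207. 311.]
lid_handle 0.57 [0.45  0.154 0.064] [327. 137.]
block_big0 0.82 [0.378 0.049 0.001] [278. 142.]
block_big0 0.71 [ 0.454 -0.058 -0.001] [251. 177.]
block_big0 0.6 [ 0.335 -0.108  0.001] [218. 147.]
block_big0 0.58 [ 0.658 -0.178 
[... 912 characters left out ...]
.]
block_big0 0.85 [ 0.455 -0.064  0.002] [284. 209.]
block_big0 0.81 [0.376 0.054 0.001] [317. 244.]
block_big0 0.66 [ 0.656 -0.18  -0.002] [214. 179.]
block_big0 0.65 [ 0.335 -0.103  0.002] [328. 200.]
block_small0 0.89 [ 0.556 -0.06   0.004] [247. 208.]
block_small0 0.86 [ 0.451 -0.168  0.001] [285. 183.]
block_small0 0.71 [ 0.669 -0.06   0.   ] [205. 208.]
key_square_top 0.56 [ 0.479 -0.42   0.051] [276. 118.]
key_round_top 0.43 [ 0.475 -0.307  0.049] [277. 140.]
key_bar_top 0.67 [ 0.479 -0.364  0.045] [276. 130.]
spool 0.7 [ 0.555 -0.181 -0.003] [249. 180.]
jar 0.72 [ 0.744 -0.273  0.001] [189. 157.]
jar 0.29 [ 0.667 -0.062 -0.   ] [205. 208.]
cup 0.72 [ 0.62  -0.369 -0.002] [231. 140.]
```

View pics/scene0.png

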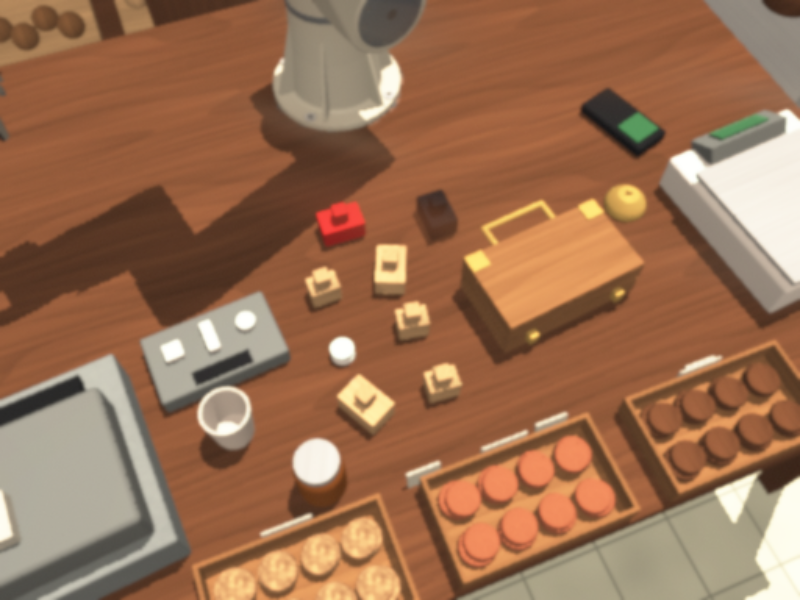

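View pics/side0.png

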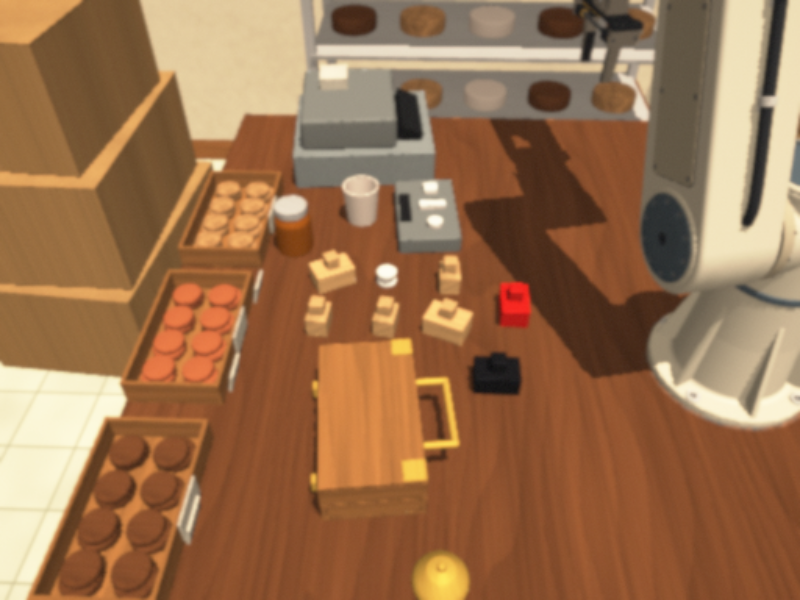

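Scene: the case with its brass handle is at (525,250) in the scene picture. Pale big blocks are at (390,268) and (365,404). Pale small blocks are at (323,287), (412,320) and (442,382). The look-alikes are red at (340,223) and black at (437,214); I'll leave both alone. Next I measure orientations from depth.

```bash
cat >> h.py <<'E'
def rect(C,c,r,z0,z1):
    m=(np.abs(C[...,0]-c[0])<r)&(np.abs(C[...,1]-c[1])<r)&(C[...,2]>z0)&(C[...,2]<z1)
    P=C[m]; 
    if len(P)<8: return None
    (x,y),(w,h),a=cv2.minAreaRect((P[:,:2]*1000).astype(np.float32))
    if w<h: w,h,a=h,w,a+90
    a=(a+90)%180-90
    return dict(n=len(P),c=(round(x,1),round(y,1)),wh=(round(w,1),round(h,1)),long=round(a,1),z=round(float(np.median(P[:,2])),4))
E
python3 - <<'E'
from h import *
for n in ['scene','side']:
    D=np.load(n+'.npz'); C=cloud(D['d'],dict(camera_matrix=D['K'],cam_to_world=D['T'])); C[D['d']==0]=9
    print(n)
    print('lidtop',rect(C,(.567,.169),.2,.072,.09)); print('handle',rect(C,(.45,.155),.075,.054,.068))
    for b in [(.455,-.061),(.657,-.179),(.555,-.062),(.67,-.06),(.447,-.172)]:
        print(b,'top',rect(C,b,.05,.031,.043),'stub',rect(C,b,.05,.05,.067))
    print('keypad',rect(C,(.49,-.36),.14,.031,.040)); 
    for k in [(.479,-.423),(.472,-.307),(.478,-.364)]: print('key',rect(C,k,.03,.044,.055))
E
```

```text
scene
lidtop {'n': 5078, 'c': (567.2, 166.6), 'wh': (245.3, 142.7), 'long': -83.5, 'z': 0.0837}
handle {'n': 213, 'c': (466.3, 154.8), 'wh': (120.8, 41.4), 'long': -82.0, 'z': 0.0649}
(0.455, -0.061) top {'n': 347, 'c': (451.1, -60.8), 'wh': (76.3, 48.2), 'long': -22.0, 'z': 0.0387} stub {'n': 100, 'c': (451.4, -60.4), 'wh': (29.5, 22.7), 'long': -21.2, 'z': 0.0617}
(0.657, -0.179) top {'n': 492, 'c': (660.0, -179.6), 'wh': (73.3, 49.2), 'long': 28.0, 'z': 0.0385} stub {'n': 134, 'c': (660.1, -179.4), 'wh': (25.3, 24.9), 'long': -64.0, 'z': 0.0616}
(0.555, -0.062) top {'n': 173, 'c': (557.0, -65.4), 'wh': (47.2, 38.7), 'long': 81.4, 'z': 0.0388} stub {'n': 113, 'c': (556.8, -65.0), 'wh': (27.2, 24.0), 'long': -10.7, 'z': 0.0619}
(0.67, -0.06) top {'n': 192, 'c': (670.7, -62.0), 'wh': (48.7, 37.5), 'long': 84.7, 'z': 0.0382} stub {'n': 123, 'c': (670.3, -62.3), 'wh': (25.6, 24.0), 'long': -4.7, 'z': 0.0619}
(0.447, -0.172) top {'n': 165, 'c': (447.3, -174.8), 'wh': (48.3, 37.4), 'long': -87.8, 'z': 0.0381} stub {'n': 106, 'c': (447.0, -175.0), 'wh': (26.3, 24.0), 'long': 1.7, 'z': 0.0
[... 1082 characters left out ...]
.67, -0.06) top {'n': 119, 'c': (669.2, -58.3), 'wh': (50.3, 35.7), 'long': 85.4, 'z': 0.0371} stub {'n': 88, 'c': (668.7, -59.7), 'wh': (28.4, 23.2), 'long': 84.8, 'z': 0.0606}
(0.447, -0.172) top {'n': 104, 'c': (444.6, -170.8), 'wh': (49.0, 33.9), 'long': 89.3, 'z': 0.0372} stub {'n': 70, 'c': (445.6, -171.0), 'wh': (23.6, 22.7), 'long': 89.0, 'z': 0.0601}
keypad {'n': 1335, 'c': (529.9, -377.4), 'wh': (244.8, 200.1), 'long': -85.4, 'z': 0.0358}
key {'n': 50, 'c': (482.0, -421.1), 'wh': (34.7, 25.9), 'long': 90.0, 'z': 0.048}
key {'n': 53, 'c': (471.1, -304.5), 'wh': (30.1, 27.3), 'long': -89.7, 'z': 0.0481}
key {'n': 69, 'c': (475.6, -361.5), 'wh': (49.9, 20.2), 'long': 0.4, 'z': 0.0476}
```

Call:
apply_moves(offset=[[26.5, -37.1, 4], [26.5, -37.1, 4], [26.5, -37.1, 4], [26.5, -37.1, 4], [26.5, -37.1, 4], [26.5, -37.1, 4], [26.5, -37.1, 4], [26.5, -37.1, 4], [26.5, -37.1, 4], [26.5, -37.1, 4], [26.5, -37.1, 4], [26.5, -37.1, 4], [26.5, -37.1, 4], [26.5, -37.1, 4], [26.5, -37.1, 4], [26.5, -37.1, 4], [26.5, -37.1, 4], [26.5, -37.1, 4]], rotation=[[0, 0, 0], [0, 0, 0], [0, 0, 0], [0, 0, 0], [0, 0, 0], [0, 0, 0], [0, 0, 0], [0, 0, 0], [0, 0, -0.1443], [0, 0, -0.1443], [0, 0, -0.1443], [0, 0, -0.1443], [0, 0, -0.1443], [0, 0, -0.1443], [0, 0, -0.1443], [0, 0, -0.1443], [0, 0, -0.1443], [0, 0, -0.1443]], fingers=[100, 100, 100, 100, 100, 100, 100, 100, 100, 100, 100, 100, 100, 100, 100, 100, 100, 100], squeeze=25)

```text
time_s: 2.9
tcp_pos: [0.1827, 0.1284, 0.3342]
eef_rot: [179.9, -0.1, 94.3]
wrist_force: [-0.1, 1.2, 0.1]
finger_gap: 0.0561
```

```bash
cat >> h.py <<'E'
def go(x,y,z,yaw=None,step=45):
    """rows for the grasp point to get to x,y,z (m), tool down, jaw yaw: constant tool-frame offset+turn"""
    s=sense(); p=s['tcp_pos']; y0=s['eef_rot'][2]; dyaw=0 if yaw is None else (yaw-y0+90)%180-90
    if yaw is not None:  # keep j6 in range: yaw=j1-j6+90
        j1=np.degrees(np.arctan2(y,x)); j6=j1+90-(y0+dyaw); j6=(j6+180)%360-180
        if abs(j6)>150: dyaw+= -180 if dyaw>0 else 180
    D=np.array([x,y,z+.171])-p; D*=1000
    n=max(1,int(np.ceil(np.linalg.norm(D)/step)),int(np.ceil(abs(np.radians(dyaw))/.14)))
    a=[np.radians(y0+dyaw*k/n) for k in range(n)]
    A=sum(np.array([[np.cos(t),np.sin(t)],[np.sin(t),-np.cos(t)]]) for t in a)
    o=np.linalg.solve(A,D[:2])
    print(f"n={n} offset=[{o[0]:.1f},{o[1]:.1f},{-D[2]/n:.1f}] rot_z={-np.radians(dyaw)/n:.4f}  (yaw {y0:.1f} -> {y0+dyaw:.1f}) t={s['time_s']:.1f} gap={s['finger_gap']:.4f} tilt={s['eef_rot'][:2]}")
E
python3 -c "
from h import *
go(.453,.155,.12,96.45)"
```

```text
n=7 offset=[0.2,38.8,6.2] rot_z=-0.0053  (yaw 94.3 -> 96.5) t=2.9 gap=0.0561 tilt=[ 1.79914378e+02 -6.47151189e-02]
```

Call:
apply_moves(offset=[[0.2, 38.8, 6.2], [0.2, 38.8, 6.2], [0.2, 38.8, 6.2], [0.2, 38.8, 6.2], [0.2, 38.8, 6.2], [0.2, 38.8, 6.2], [0.2, 38.8, 6.2], [0, 0, 0], [0, 0, 0]], rotation=[[0, 0, -0.0053], [0, 0, -0.0053], [0, 0, -0.0053], [0, 0, -0.0053], [0, 0, -0.0053], [0, 0, -0.0053], [0, 0, -0.0053], [0, 0, 0], [0, 0, 0]], fingers=[120, 120, 120, 120, 120, 120, 120, 120, 120])

```text
time_s: 3.8
tcp_pos: [0.4542, 0.1521, 0.2901]
eef_rot: [-179.9, 0.0, 96.1]
wrist_force: [-0.3, -0.3, -0.2]
finger_gap: 0.0488
```

```bash
python3 -c "
from h import *
s=sense(); print(s['tcp_pos'],s['eef_rot'])
p,d,M=snap('wrist','w0.png')
print(np.array(M['cam_to_world']).round(3))
C=cloud(d,M); C[d==0]=9
print(rect(C,(.453,.155),.02,.052,.072)); print('edge of bar',rect(C,(.453,.155),.014,.055,.068))
for r in place_of('lid_handle','wrist'): print(r['p'],world(M,r['at']).round(4))
go(.453,.155,.060,96.45,20)"
```

```text
[0.45420297 0.15210458 0.29005494] [-1.79920102e+02  1.41863440e-02  9.61386131e+01]
[[ 0.994  0.103  0.029  0.445]
 [ 0.107 -0.953 -0.284  0.231]
 [-0.001  0.286 -0.958  0.27 ]
 [ 0.     0.     0.     1.   ]]
{'n': 788, 'c': (453.0, 155.0), 'wh': (40.9, 9.4), 'long': -83.5, 'z': 0.0651}
edge of bar {'n': 548, 'c': (453.0, 155.1), 'wh': (28.4, 9.4), 'long': -83.5, 'z': 0.0651}
0.61 [0.454  0.1563 0.0587]
n=3 offset=[1.0,0.1,19.8] rot_z=-0.0016  (yaw 96.2 -> 96.5) t=3.9 gap=0.0484 tilt=[-1.79920186e+02  1.38456195e-02]
```

View pics/w0.png

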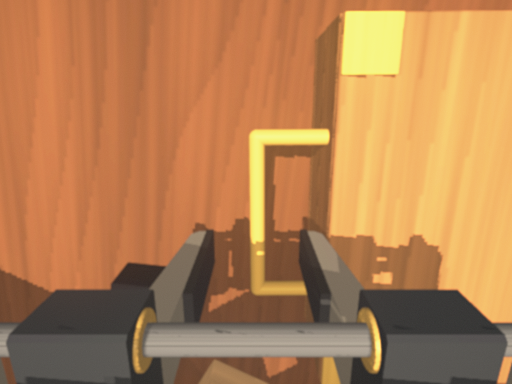

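The handle bar (column 257) lies centred between the fingers (205 and 305).

Call:
apply_moves(offset=[[1, 0, 0], [1, 0, 20], [1, 0, 20], [0, 0, 20], [0, 0, 0], [0, 0, 0], [0, 0, 0], [0, 0, 0], [0, 0, 0]], rotation=[[0, 0, -0.005], [0, 0, 0], [0, 0, 0], [0, 0, 0], [0, 0, 0], [0, 0, 0], [0, 0, 0], [0, 0, 0], [0, 0, 0]], fingers=[160, 160, 160, 160, 160, 255, 255, 255, 255], squeeze=20)

```text
time_s: 4.8
tcp_pos: [0.4541, 0.1553, 0.2314]
eef_rot: [179.9, -0.0, 96.5]
wrist_force: [-1.6, -0.3, 6.9]
finger_gap: 0.009
```

```bash
python3 -c "
from h import *
s=sense(); print(s['tcp_pos'],s['eef_rot'],s['finger_gap'],s['wrist_force'])
# arc rows
r=np.hypot(185,20); ph=np.arctan2(20,185)
th=np.arange(0,1.95,.07); 
y,z=-r*np.cos(th+ph),r*np.sin(th+ph)
for a,b,c in zip(th,np.diff(y),np.diff(z)): print(round(a,2),round(b,1),round(-c,1))"
```

```text
[0.45406252 0.15533896 0.23141528] [ 1.79930376e+02 -2.06424729e-02  9.64587480e+01] 0.008956063895736539 [-1.55208713 -0.26412535  6.86038182]
0.0 1.9 -12.9
0.07 2.7 -12.7
0.14 3.6 -12.5
0.21 4.5 -12.2
0.28 5.3 -11.9
0.35 6.2 -11.5
0.42 6.9 -11.0
0.49 7.7 -10.5
0.56 8.4 -9.9
0.63 9.1 -9.3
0.7 9.7 -8.7
0.77 10.3 -8.0
0.84 10.8 -7.2
0.91 11.3 -6.4
0.98 11.7 -5.6
1.05 12.1 -4.8
1.12 12.4 -3.9
1.19 12.7 -3.1
1.26 12.8 -2.2
1.33 13.0 -1.3
1.4 13.0 -0.4
1.47 13.0 0.5
1.54 12.9 1.5
1.61 12.8 2.4
1.68 12.6 3.2
1.75 12.4 4.1
1.82 12.0 5.0
```

Call:
apply_moves(offset=[[0, 1.9, -12.9], [0, 2.7, -12.7], [0, 3.6, -12.5], [0, 4.5, -12.2], [0, 5.3, -11.9], [0, 6.2, -11.5], [0, 6.9, -11.0], [0, 7.7, -10.5], [0, 8.4, -9.9], [0, 9.1, -9.3], [0, 9.7, -8.7], [0, 10.3, -8.0], [0, 10.8, -7.2], [0, 11.3, -6.4], [0, 11.7, -5.6], [0, 12.1, -4.8], [0, 12.4, -3.9], [0, 12.7, -3.1], [0, 12.8, -2.2], [0, 13, -1.3]], rotation=[[0, 0, 0], [0, 0, 0], [0, 0, 0], [0, 0, 0], [0, 0, 0], [0, 0, 0], [0, 0, 0], [0, 0, 0], [0, 0, 0], [0, 0, 0], [0, 0, 0], [0, 0, 0], [0, 0, 0], [0, 0, 0], [0, 0, 0], [0, 0, 0], [0, 0, 0], [0, 0, 0], [0, 0, 0], [0, 0, 0]], fingers=[255, 255, 255, 255, 255, 255, 255, 255, 255, 255, 255, 255, 255, 255, 255, 255, 255, 255, 255, 255])

```text
time_s: 6.8
tcp_pos: [0.6265, 0.1749, 0.3975]
eef_rot: [179.9, -0.0, 96.5]
wrist_force: [-1.9, 0.4, 0.9]
finger_gap: 0.0095
```

Call:
apply_moves(offset=[[0, 13, -0.4], [0, 13, 0.5], [0, 12.9, 1.5], [0, 12.8, 2.4], [0, 12.6, 3.2], [0, 0, 0], [0, 0, 0], [0, 0, -20], [0, 0, -30], [0, -20, -30], [0, -40, 0], [0, -40, 0], [0, -40, 0], [0, -40, 0], [0, -30, 0], [0, 0, 0], [0, 0, 0]], rotation=[[0, 0, 0], [0, 0, 0], [0, 0, 0], [0, 0, 0], [0, 0, 0], [0, 0, 0], [0, 0, 0], [0, 0, 0], [0, 0, 0], [0, 0, 0], [0, 0, 0], [0, 0, 0], [0, 0, 0], [0, 0, 0], [0, 0, 0], [0, 0, 0], [0, 0, 0]], fingers=[255, 255, 255, 255, 255, 170, 150, 150, 150, 150, 100, 100, 100, 100, 100, 100, 100])

```text
time_s: 8.5
tcp_pos: [0.4807, 0.1582, 0.4697]
eef_rot: [179.9, -0.0, 96.5]
wrist_force: [0.6, -0.5, 0.5]
finger_gap: 0.056
```

```bash
python3 -c "
from h import *
s=sense(); print(s['tcp_pos'],s['eef_rot'],s['wrist_force'])
p,d,M=snap('scene','s1.png'); 
C=cloud(d,M); C[d==0]=9
p2,d2,M2=snap('wrist'); C2=cloud(d2,M2); C2[d2==0]=9
cv2.imwrite('pics/s1.png',cv2.cvtColor(np.hstack([p[60:360,150:510],p2[:300,:400]]),cv2.COLOR_RGB2BGR))
yaw=np.radians(6.45); ex=np.array([np.cos(yaw),np.sin(yaw)]); ey=np.array([-ex[1],ex[0]]); c=np.array([.567,.168])
for n,CC in (('scene',C),('wrist',C2)):
  for nm,bx in (('big',.023),('small',-.041)):
    for by in (.087,.029,-.029,-.087):
        q=c+bx*ex+by*ey; m=np.hypot(CC[...,0]-q[0],CC[...,1]-q[1])<.012
        print(n,nm,by,q.round(3),m.sum(),np.median(CC[m][:,2]).round(4) if m.any() else '')
h=C[(C[...,0]>.6)&(C[...,0]<.95)&(np.abs(C[...,1]-.18)<.08)&(C[...,2]>.1)&(C[...,2]<.4)]; print(h[h[:,2].argmax()])
"
```

```text
[0.48073102 0.1581963  0.46966154] [ 1.79898666e+02 -5.13297155e-03  9.64805666e+01] [ 0.58642849 -0.48920045  0.53912917]
scene big 0.087 [0.58  0.257] 56 0.0074
scene big 0.029 [0.587 0.199] 59 0.0071
scene big -0.029 [0.593 0.142] 57 0.0404
scene big -0.087 [0.6   0.084] 65 0.0405
scene small 0.087 [0.516 0.25 ] 57 0.0075
scene small 0.029 [0.523 0.192] 69 0.0083
scene small -0.029 [0.53  0.135] 239 0.3898
scene small -0.087 [0.536 0.077] 57 0.0075
wrist big 0.087 [0.58  0.257] 279 0.0061
wrist big 0.029 [0.587 0.199] 251 0.0061
wrist big -0.029 [0.593 0.142] 257 0.0395
wrist big -0.087 [0.6   0.084] 221 0.0396
wrist small 0.087 [0.516 0.25 ] 277 0.0061
wrist small 0.029 [0.523 0.192] 9175 0.39
wrist small -0.029 [0.53  0.135] 256 0.0395
wrist small -0.087 [0.536 0.077] 197 0.0061
[0.75711927 0.20821914 0.18809337]
```

View pics/s1.png

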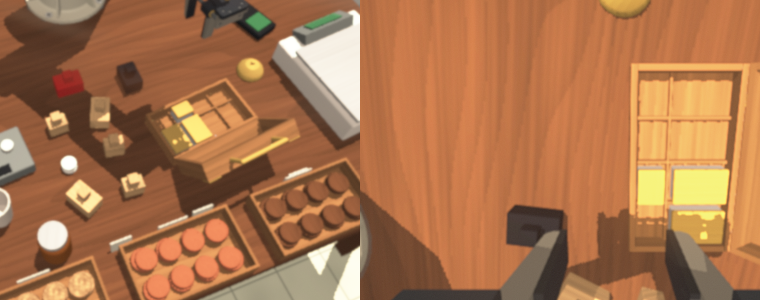

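The lid is open. The gaps are big bays 0 and 1 and small bays 0, 1 and 3, so all five blocks are needed. Next I refine the case pose from the wrist view.

```bash
cat >> h.py <<'E'
def casefit(C):
    yaw=np.radians(6.45); c=np.array([.567,.168])
    for it in range(3):
        ex=np.array([np.cos(yaw),np.sin(yaw)]); ey=np.array([-ex[1],ex[0]])
        X=(C[...,:2]-c)@ex; Y=(C[...,:2]-c)@ey; Z=C[...,2]
        rim=(Z>.034)&(Z<.046)
        def edge(m,u,v,sgn):  # outer edge in u as function of v
            us,vs=u[m],v[m]; b=np.round(vs/.004); e=[(v0*.004,(us[b==v0]*sgn).max()*sgn) for v0 in np.unique(b) if (b==v0).sum()>1]
            e=np.array(e); k=np.abs(e[:,1]-np.median(e[:,1]))<.004; return np.polyfit(e[k,0],e[k,1],1),k.sum()
        f=edge(rim&(X>-.08)&(X<-.055)&(abs(Y)<.11),X,Y,-1)
        l=edge(rim&(Y>.108)&(Y<.135)&(abs(X)<.055),Y,X,1)
        r=edge(rim&(Y<-.108)&(Y>-.135)&(abs(X)<.055),Y,X,-1)
        dy=(l[0][1]+r[0][1])/2; dx=f[0][1]+.070; da=-f[0][0]
        print('front',f,'left',l,'right',r)
        c=c+dx*ex+dy*ey; yaw+=da
    print('case',c.round(4),np.degrees(yaw).round(2)); return c,yaw
E
python3 -c "
from h import *
p,d,M=snap('wrist'); C=cloud(d,M); C[d==0]=9
casefit(C)
p,d,M=snap('side'); C=cloud(d,M); C[d==0]=9
casefit(C)
m=(C[...,2]>.1)&(C[...,2]<.25)&(C[...,0]>.65)&(C[...,0]<.9)&(abs(C[...,1]-.19)<.1)
print(C[m][np.argsort(C[m][:,0])[-5:]])
print([ (b,rect(C,b,.05,.05,.067)) for b in [(.451,-.059),(.659,-.178)]])
go(.451,-.059,.2,68.5)
"
```

```text
front (array([-0.00018266, -0.06804532]), np.int64(55)) left (array([-0.00038624,  0.11898795]), np.int64(28)) right (array([-0.00119593, -0.12297403]), np.int64(17))
front (array([ 0.00029015, -0.07000008]), np.int64(55)) left (array([-0.00096378,  0.12097919]), np.int64(29)) right (array([ 0.00488982, -0.12092281]), np.int64(17))
front (array([ 9.01174627e-07, -7.00001030e-02]), np.int64(55)) left (array([-0.00067577,  0.12095103]), np.int64(29)) right (array([ 0.00517861, -0.12095088]), np.int64(17))
case [0.5692 0.1663] 6.44
front (array([ 0.00016683, -0.0689521 ]), np.int64(55)) left (array([-0.0026724,  0.1239069]), np.int64(28)) right (array([-0.00953273, -0.11971256]), np.int64(26))
front (array([-0.00201004, -0.07003032]), np.int64(55)) left (array([0.00019997, 0.12193733]), np.int64(28)) right (array([-0.01013655, -0.1218035 ]), np.int64(28))
front (array([-0.00104181, -0.07000943]), np.int64(55)) left (array([0.00379095, 0.1217628 ]), np.int64(28)) right (array([-0.0136734 , -0.12171354]), np.int64(29))
case [0.5678 0.1703] 6.62
[[0.76931018 0.13667836 0.18162512]
 [0.76932915 0.1452942  0.18181255]
 [0.77001899 0.15361239 0.17872304]
 [0.77018843 0.14206535 0.181315  ]
 [0.77124104 0.13839483 0.18035159]]
[((0.451, -0.059), {'n': 94, 'c': (450.7, -58.0), 'wh': (27.5, 24.9), 'long': 63.9, 'z': 0.0608}), ((0.659, -0.178), {'n': 76, 'c': (659.1, -176.2), 'wh': (26.0, 24.0), 'long': -61.2, 'z': 0.0605})]
n=6 offset=[-36.9,-1.9,16.3] rot_z=0.0813  (yaw 96.4 -> 68.5) t=8.7 gap=0.0559 tilt=[1.79990923e+02 1.17261119e-03]
```

Call:
apply_moves(offset=[[-36.9, -1.9, 16.3], [-36.9, -1.9, 16.3], [-36.9, -1.9, 16.3], [-36.9, -1.9, 16.3], [-36.9, -1.9, 16.3], [-36.9, -1.9, 16.3], [0, 0, 0], [0, 0, 0]], rotation=[[0, 0, 0.0813], [0, 0, 0.0813], [0, 0, 0.0813], [0, 0, 0.0813], [0, 0, 0.0813], [0, 0, 0.0813], [0, 0, 0], [0, 0, 0]], fingers=[100, 100, 100, 100, 100, 100, 100, 100])

```text
time_s: 9.5
tcp_pos: [0.4505, -0.0598, 0.3708]
eef_rot: [-180.0, -0.0, 68.4]
wrist_force: [-0.1, 0.3, 0.2]
finger_gap: 0.0559
```

```bash
cat >> h.py <<'E'
def look(b,r=.05,img=None):
    s=sense(); p,d,M=snap('wrist',img); C=cloud(d,M); C[d==0]=9
    print('tcp',s['tcp_pos'].round(4),s['eef_rot'].round(2))
    t=rect(C,b,r,.031,.043); u=rect(C,b,r,.05,.067); print('top',t); print('stub',u); return t,u,C
E
python3 -c "
from h import *
look((.451,-.059),img='w1.png')
"
```

```text
tcp [ 0.4505 -0.0598  0.3708] [-179.95   -0.     68.42]
top {'n': 2654, 'c': (454.0, -61.3), 'wh': (71.5, 48.4), 'long': -23.3, 'z': 0.0386}
stub {'n': 700, 'c': (453.6, -61.4), 'wh': (24.8, 23.9), 'long': 66.8, 'z': 0.0625}
```

View pics/w1.png

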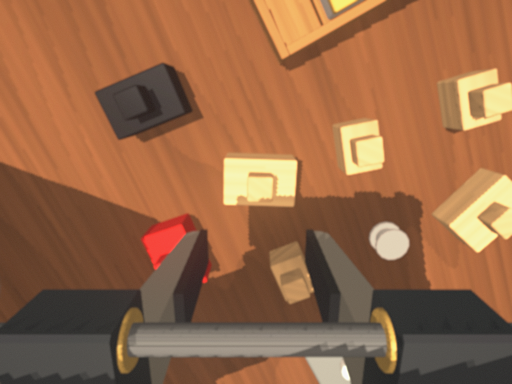

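The w1 crop shows the pale big block at (260,185), with black at (145,100) and red at (170,240), so the choice is right.

```bash
python3 -c "
from h import *
go(.4525,-.0602,.060,66.9,30)"
```

```text
n=5 offset=[-0.1,0.4,28.0] rot_z=0.0056  (yaw 68.5 -> 66.9) t=9.6 gap=0.0559 tilt=[ 1.79990321e+02 -2.02321491e-02]
```

Call:
apply_moves(offset=[[0, 0.4, 28], [0, 0.4, 28], [0, 0.4, 28], [0, 0.4, 28], [0, 0.4, 28], [0, 0, 0], [0, 0, 0], [0, 0, 0], [0, 0, 0], [0, 0, 0], [0, 0, -20], [0, 0, -30], [0, 0, -30], [0, 0, -10], [0, 0, 0]], rotation=[[0, 0, 0.0056], [0, 0, 0.0056], [0, 0, 0.0056], [0, 0, 0.0056], [0, 0, 0.0056], [0, 0, 0], [0, 0, 0], [0, 0, 0], [0, 0, 0], [0, 0, 0], [0, 0, 0], [0, 0, 0], [0, 0, 0], [0, 0, 0], [0, 0, 0]], fingers=[110, 110, 110, 110, 110, 110, 255, 255, 255, 255, 255, 255, 255, 255, 255], squeeze=40)

```text
time_s: 11.05
tcp_pos: [0.4523, -0.0598, 0.3222]
eef_rot: [179.8, -0.0, 66.9]
wrist_force: [-0.3, 0.0, -1.8]
finger_gap: 0.0237
```

```bash
cat >> h.py <<'E'
CASE=np.array([.568,.168]); YAW=6.47
def bay(bx,by):
    a=np.radians(YAW); return CASE+bx*np.array([np.cos(a),np.sin(a)])+by*np.array([-np.sin(a),np.cos(a)])
def held():
    s=sense(); p,d,M=snap('wrist'); C=cloud(d,M); C[d==0]=9
    h=s['tcp_pos'][2]-.171-.059   # underside height if grasped at 59
    t=s['tcp_pos'][:2]; zz=C[...,2]-h
    m=(zz>.03)&(zz<.042)&(np.hypot(C[...,0]-t[0],C[...,1]-t[1])<.055)
    P=C[m]; a=np.radians(s['eef_rot'][2]); q=P[:,:2]-t
    tx=q@[np.cos(a),np.sin(a)]; ty=q@[np.sin(a),-np.cos(a)]
    r=cv2.minAreaRect((np.c_[tx,ty]*1000).astype(np.float32))
    print('held n',len(P),'tool-x',np.percentile(tx,[1,99]).round(4),'tool-y',np.percentile(ty,[1,99]).round(4),'top z',np.median(P[:,2]).round(4),'rect',r, 'gap',s['finger_gap'])
E
python3 -c "
from h import *
held(); b=bay(.023,.087); print(b); go(*b,.15,96.47)"
```

```text
held n 4154 tool-x [-0.008   0.0221] tool-y [-0.0352  0.0353] top z 0.1276 rect ((4.830081939697266, 0.02068328857421875), (72.1197280883789, 35.972801208496094), 89.77239227294922) gap 0.023667414762708824
[0.58105009 0.2570376 ]
n=8 offset=[42.3,9.0,0.0] rot_z=-0.0645  (yaw 66.9 -> 96.5) t=11.1 gap=0.0235 tilt=[ 1.79944169e+02 -1.60872484e-02]
```

Call:
apply_moves(offset=[[42.3, 9, 0], [42.3, 9, 0], [42.3, 9, 0], [42.3, 9, 0], [42.3, 9, 0], [42.3, 9, 0], [42.3, 9, 0], [42.3, 9, 0], [0, 0, 0], [0, 0, 0]], rotation=[[0, 0, -0.0645], [0, 0, -0.0645], [0, 0, -0.0645], [0, 0, -0.0645], [0, 0, -0.0645], [0, 0, -0.0645], [0, 0, -0.0645], [0, 0, -0.0645], [0, 0, 0], [0, 0, 0]], fingers=[255, 255, 255, 255, 255, 255, 255, 255, 255, 255])

```text
time_s: 12.1
tcp_pos: [0.5803, 0.2576, 0.3187]
eef_rot: [-179.8, 0.1, 96.6]
wrist_force: [0.1, -1.1, -2.4]
finger_gap: 0.0234
```

```bash
python3 -c "
from h import *
held()
p,d,M=snap('wrist','w2.png'); C=cloud(d,M); C[d==0]=9; np.save('w2.npy',C)
# edges of rim in case frame
a=np.radians(6.47); ex=np.array([np.cos(a),np.sin(a)]); ey=np.array([-ex[1],ex[0]])
X=(C[...,:2]-CASE)@ex; Y=(C[...,:2]-CASE)@ey; Z=C[...,2]
rim=(Z>.033)&(Z<.046)
for nm,m,v in (('left',rim&(Y>.1)&(Y<.14)&(abs(X)<.05),Y),('front',rim&(X<-.05)&(X>-.085)&(Y>0)&(Y<.11),X)):
    print(nm,m.sum(),np.percentile(v[m],[1,50,99]).round(4) if m.any() else '')
rib=(Z>.014)&(Z<.022)
m=rib&(X>-.03)&(X<-.005)&(Y>0)&(Y<.11); print('rib x (expect -16+-2..)',m.sum(),np.percentile(X[m],[2,50,98]).round(4) if m.any() else '')
for y0 in (.058,0,-.058):
    m=rib&(abs(Y-y0)<.012)&(X>-.06)&(X<.06); print('rib y',y0,m.sum(),np.percentile(Y[m],[2,50,98]).round(4) if m.any() else '')
"
```

```text
held n 4150 tool-x [-0.0091  0.021 ] tool-y [-0.0361  0.0344] top z 0.1254 rect ((3.4605894088745117, -0.8668327331542969), (35.653385162353516, 72.31706237792969), 0.24468517303466797) gap 0.023430874790847444
left 1348 [0.1123 0.1166 0.1198]
front 1368 [-0.069 -0.064 -0.061]
rib x (expect -16+-2..) 105 [-0.0191 -0.0168 -0.0152]
rib y 0.058 150 [0.0536 0.0564 0.0581]
rib y 0 219 [-0.0098 -0.0087 -0.    ]
rib y -0.058 0
```

View pics/w2.png

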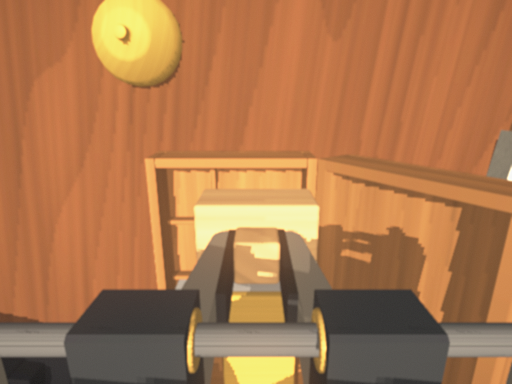

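```bash
python3 - <<'E'
import re
t=open('h.py').read().replace('CASE=np.array([.568,.168])','CASE=np.array([.5692,.1662])')
t+='''
def heldcase(bx,by,big=True):
    """held block against its bay, all from one wrist picture: prints the shift still needed along tool x, y (mm)"""
    s=sense(); p,d,M=snap('wrist'); C=cloud(d,M); C[d==0]=9; s=sense()
    h=s['tcp_pos'][2]-.171-.059; a=np.radians(s['eef_rot'][2]); t=s['tcp_pos'][:2]
    zz=C[...,2]-h; m=(zz>.03)&(zz<.042)&(np.hypot(C[...,0]-t[0],C[...,1]-t[1])<.055)
    q=C[m][:,:2]; R=np.array([[np.cos(a),np.sin(a)],[np.sin(a),-np.cos(a)]]); u=(q-t)@R.T
    (cx,cy),wh,ang=cv2.minAreaRect((u*1000).astype(np.float32)); 
    lo,hi=np.percentile(u,[.5,99.5],axis=0)
    c=np.array([hi[0]-.0237,(lo[1]+hi[1])/2])   # front edge 24 ahead of the middle
    print('block in tool',c.round(4),'edges',lo.round(4),hi.round(4),'wh',np.round(wh,1),'ang',round(ang,2),'top z-h',np.median(zz[m]).round(4),'yaw',s['eef_rot'].round(2))
    print('shift tool x,y mm',((R@(bay(bx,by)-t)-c)*1000).round(1),'tcp',s['tcp_pos'].round(4),'gap',round(s['finger_gap'],4),'t',s['time_s'])
'''
open('h.py','w').write(t)
E
python3 -c "
from h import *
heldcase(.023,.087)"
```

```text
block in tool [-0.0015 -0.0005] edges [-0.0099 -0.036 ] [0.0222 0.0351] wh [72.2 35.5] ang 89.9 top z-h 0.0364 yaw [-1.7989e+02  5.0000e-02  9.6400e+01]
shift tool x,y mm [0.7 2.1] tcp [0.5806 0.2559 0.32  ] gap 0.0238 t 12.25
```

Call:
apply_moves(offset=[[0.7, 2.1, 0], [0, 0, 15], [0, 0, 20], [0, 0, 20], [0, 0, 12], [0, 0, 6], [0, 0, 3], [0, 0, 3], [0, 0, 3], [0, 0, 2], [0, 0, 0], [0, 0, 0]], rotation=[[0, 0, 0], [0, 0, 0], [0, 0, 0], [0, 0, 0], [0, 0, 0], [0, 0, 0], [0, 0, 0], [0, 0, 0], [0, 0, 0], [0, 0, 0], [0, 0, 0], [0, 0, 0]], fingers=[255, 255, 255, 255, 255, 255, 255, 255, 255, 255, 255, 255])

```text
time_s: 13.45
tcp_pos: [0.5832, 0.2582, 0.2376]
eef_rot: [180.0, -0.0, 96.5]
wrist_force: [-0.4, 0.0, 2.1]
finger_gap: 0.0236
```

Call:
apply_moves(offset=[[0, 0, 1], [0, 0, 0], [0, 0, 0], [0, 0, 0], [0, 0, 0], [0, 0, -15], [0, 0, -30], [0, 0, -40], [0, 0, -50], [0, 0, 0], [0, 0, 0]], rotation=[[0, 0, 0], [0, 0, 0], [0, 0, 0], [0, 0, 0], [0, 0, 0], [0, 0, 0], [0, 0, 0], [0, 0, 0], [0, 0, 0], [0, 0, 0], [0, 0, 0]], fingers=[255, 255, 130, 130, 130, 130, 130, 110, 110, 110, 110])

```text
time_s: 14.55
tcp_pos: [0.5832, 0.2581, 0.3734]
eef_rot: [179.8, -0.1, 96.5]
wrist_force: [-0.4, -0.1, -0.7]
finger_gap: 0.0521
```

```bash
cat >> h.py <<'E'
def seated(bx,by):
    s=sense(); p,d,M=snap('wrist'); C=cloud(d,M); C[d==0]=9; q=bay(bx,by)
    t=rect(C,q,.045,.0415,.052); u=rect(C,q,.045,.056,.08); print('want',(q*1000).round(1),'top',t,'stub',u)
    m=(np.hypot(C[...,0]-q[0],C[...,1]-q[1])<.045)&(C[...,2]>.0415)&(C[...,2]<.052); P=C[m]
    if len(P)>30: k=np.linalg.lstsq(np.c_[P[:,:2]-q,np.ones(len(P))],P[:,2],rcond=None)[0]; print('tilt deg',np.degrees(k[:2]).round(2),'z',k[2].round(4))
E
python3 -c "
from h import *
seated(.023,.087)
p,d,M=snap('side'); C=cloud(d,M); C[d==0]=9
for b in [(.659,-.178),(.556,-.062),(.670,-.060),(.446,-.172)]: print(rect(C,b,.07,.05,.067))
go(.659,-.178,.2,117)"
```

```text
want [582.3 255.2] top {'n': 2363, 'c': (588.3, 261.4), 'wh': (85.0, 57.8), 'long': 6.8, 'z': 0.0425} stub {'n': 698, 'c': (582.3, 255.7), 'wh': (24.1, 23.2), 'long': -83.9, 'z': 0.0662}
tilt deg [-0.16  0.26] z 0.0426
None
{'n': 81, 'c': (554.0, -61.1), 'wh': (27.7, 20.8), 'long': -87.5, 'z': 0.0612}
None
{'n': 74, 'c': (445.8, -168.6), 'wh': (22.8, 22.5), 'long': -89.3, 'z': 0.0609}
n=10 offset=[-44.3,-4.5,-0.1] rot_z=-0.0358  (yaw 96.5 -> 117.0) t=14.7 gap=0.0522 tilt=[-1.79921258e+02  2.38299540e-02]
```

Call:
apply_moves(offset=[[-44.3, -4.5, 0], [-44.3, -4.5, 0], [-44.3, -4.5, 0], [-44.3, -4.5, 0], [-44.3, -4.5, 0], [-44.3, -4.5, 0], [-44.3, -4.5, 0], [-44.3, -4.5, 0], [-44.3, -4.5, 0], [-44.3, -4.5, 0], [0, 0, 0], [0, 0, 0]], rotation=[[0, 0, -0.0358], [0, 0, -0.0358], [0, 0, -0.0358], [0, 0, -0.0358], [0, 0, -0.0358], [0, 0, -0.0358], [0, 0, -0.0358], [0, 0, -0.0358], [0, 0, -0.0358], [0, 0, -0.0358], [0, 0, 0], [0, 0, 0]], fingers=[110, 110, 110, 110, 110, 110, 110, 110, 110, 110, 110, 110])

```text
time_s: 15.85
tcp_pos: [0.6587, -0.179, 0.369]
eef_rot: [-179.9, -0.1, 116.9]
wrist_force: [0.1, -0.1, 0.6]
finger_gap: 0.0523
```

```bash
python3 -c "
from h import *
t,u,C=look((.659,-.178))
x,y=[v/1000 for v in t['c']]; yaw=t['long']+90
go(x,y,.0597,yaw,30)
print([rect(C,b,.07,.05,.067) for b in [(.556,-.062),(.670,-.060)]])"
```

```text
tcp [ 0.6587 -0.179   0.369 ] [-1.7986e+02 -1.5000e-01  1.1685e+02]
top {'n': 2660, 'c': (661.5, -179.8), 'wh': (72.0, 48.7), 'long': 28.0, 'z': 0.0385}
stub {'n': 708, 'c': (661.6, -179.6), 'wh': (24.9, 23.6), 'long': -62.6, 'z': 0.0624}
n=5 offset=[-0.6,0.4,27.7] rot_z=-0.0038  (yaw 116.9 -> 118.0) t=15.9 gap=0.0522 tilt=[-1.79875684e+02 -1.42823375e-01]
[{'n': 998, 'c': (557.8, -64.8), 'wh': (24.4, 24.0), 'long': -10.1, 'z': 0.0623}, {'n': 948, 'c': (671.9, -62.1), 'wh': (24.5, 24.3), 'long': -4.2, 'z': 0.0624}]
```

Call:
apply_moves(offset=[[-0.6, 0.4, 27.7], [-0.6, 0.4, 27.7], [-0.6, 0.4, 27.7], [-0.6, 0.4, 27.7], [-0.6, 0.4, 27.7], [0, 0, 0], [0, 0, 0], [0, 0, 0], [0, 0, 0], [0, 0, 0], [0, 0, -20], [0, 0, -40], [0, 0, -40], [0, 0, -40], [0, 0, 0]], rotation=[[0, 0, -0.0038], [0, 0, -0.0038], [0, 0, -0.0038], [0, 0, -0.0038], [0, 0, -0.0038], [0, 0, 0], [0, 0, 0], [0, 0, 0], [0, 0, 0], [0, 0, 0], [0, 0, 0], [0, 0, 0], [0, 0, 0], [0, 0, 0], [0, 0, 0]], fingers=[110, 110, 110, 110, 110, 110, 255, 255, 255, 255, 255, 255, 255, 255, 255])

```text
time_s: 17.4
tcp_pos: [0.6638, -0.1805, 0.3793]
eef_rot: [179.6, 0.4, 118.1]
wrist_force: [0.1, -0.9, -1.1]
finger_gap: 0.0238
```

```bash
python3 -c "
from h import *
b=bay(.023,.029); print(b); go(*b,.20,96.47,40)"
```

```text
[0.58878571 0.19760701]
n=10 offset=[38.5,4.8,0.8] rot_z=0.0377  (yaw 118.1 -> 96.5) t=17.4 gap=0.0238 tilt=[179.59054542   0.38317403]
```

Call:
apply_moves(offset=[[38.5, 4.8, 0], [38.5, 4.8, 0], [38.5, 4.8, 0], [38.5, 4.8, 0], [38.5, 4.8, 0], [38.5, 4.8, 0], [38.5, 4.8, 0], [38.5, 4.8, 0], [38.5, 4.8, 0], [38.5, 4.8, 0], [0, 0, 25], [0, 0, 25], [0, 0, 0], [0, 0, 0]], rotation=[[0, 0, 0.0377], [0, 0, 0.0377], [0, 0, 0.0377], [0, 0, 0.0377], [0, 0, 0.0377], [0, 0, 0.0377], [0, 0, 0.0377], [0, 0, 0.0377], [0, 0, 0.0377], [0, 0, 0.0377], [0, 0, 0], [0, 0, 0], [0, 0, 0], [0, 0, 0]], fingers=[255, 255, 255, 255, 255, 255, 255, 255, 255, 255, 255, 255, 255, 255])

```text
time_s: 18.8
tcp_pos: [0.5869, 0.1981, 0.3222]
eef_rot: [-179.9, 0.0, 96.5]
wrist_force: [0.5, 1.3, -1.7]
finger_gap: 0.0236
```

```bash
python3 -c "
from h import *
heldcase(.023,.029)"
```

```text
block in tool [-0.0001 -0.0001] edges [-0.0102 -0.0357] [0.0236 0.0355] wh [72.3 37.9] ang 89.5 top z-h 0.0351 yaw [ 1.7998e+02 -1.0000e-02  9.6450e+01]
shift tool x,y mm [-0.6  1.5] tcp [0.5874 0.1981 0.3232] gap 0.0238 t 18.85
```

Call:
apply_moves(offset=[[-0.6, 1.5, 0], [0, 0, 15], [0, 0, 20], [0, 0, 20], [0, 0, 12], [0, 0, 6], [0, 0, 4], [0, 0, 3], [0, 0, 3], [0, 0, 2], [0, 0, 0], [0, 0, 0]], rotation=[[0, 0, 0], [0, 0, 0], [0, 0, 0], [0, 0, 0], [0, 0, 0], [0, 0, 0], [0, 0, 0], [0, 0, 0], [0, 0, 0], [0, 0, 0], [0, 0, 0], [0, 0, 0]], fingers=[255, 255, 255, 255, 255, 255, 255, 255, 255, 255, 255, 255])

```text
time_s: 20.05
tcp_pos: [0.5889, 0.1979, 0.239]
eef_rot: [179.9, -0.0, 96.5]
wrist_force: [-3.0, -0.5, 7.7]
finger_gap: 0.0238
```

Call:
apply_moves(offset=[[0, 0, 0], [0, 0, 0], [0, 0, 0], [0, 0, 0], [0, 0, -15], [0, 0, -30], [0, 0, -40], [0, 0, -50], [0, 0, 0], [0, 0, 0]], rotation=[[0, 0, 0], [0, 0, 0], [0, 0, 0], [0, 0, 0], [0, 0, 0], [0, 0, 0], [0, 0, 0], [0, 0, 0], [0, 0, 0], [0, 0, 0]], fingers=[130, 130, 130, 130, 130, 130, 110, 110, 110, 110])

```text
time_s: 21.05
tcp_pos: [0.5889, 0.1979, 0.3749]
eef_rot: [179.8, -0.0, 96.5]
wrist_force: [0.3, -0.3, -0.6]
finger_gap: 0.0522
```

```bash
python3 -c "
from h import *
seated(.023,.087);seated(.023,.029)
go(.5578,-.0648,.2,81)"
```

```text
want [582.3 255.2] top {'n': 3409, 'c': (585.9, 252.3), 'wh': (84.2, 82.7), 'long': -90.0, 'z': 0.0425} stub {'n': 772, 'c': (582.0, 255.8), 'wh': (23.8, 23.6), 'long': 7.0, 'z': 0.0663}
tilt deg [-0.1   0.04] z 0.0426
want [588.8 197.6] top {'n': 3407, 'c': (592.0, 206.9), 'wh': (84.6, 72.4), 'long': 0.9, 'z': 0.0431} stub {'n': 708, 'c': (588.3, 197.4), 'wh': (24.0, 23.9), 'long': 6.7, 'z': 0.0669}
tilt deg [-0.14 -0.05] z 0.0432
n=6 offset=[-43.9,-5.1,0.2] rot_z=0.0450  (yaw 96.5 -> 81.0) t=21.1 gap=0.0524 tilt=[-1.79927237e+02  1.32478706e-02]
```

Call:
apply_moves(offset=[[-43.9, -5.1, 0], [-43.9, -5.1, 0], [-43.9, -5.1, 0], [-43.9, -5.1, 0], [-43.9, -5.1, 0], [-43.9, -5.1, 0], [0, 0, 0], [0, 0, 0]], rotation=[[0, 0, 0.045], [0, 0, 0.045], [0, 0, 0.045], [0, 0, 0.045], [0, 0, 0.045], [0, 0, 0.045], [0, 0, 0], [0, 0, 0]], fingers=[110, 110, 110, 110, 110, 110, 110, 110])

```text
time_s: 21.95
tcp_pos: [0.5578, -0.0654, 0.3713]
eef_rot: [-179.9, -0.0, 80.9]
wrist_force: [-0.2, -0.3, -0.4]
finger_gap: 0.0518
```

```bash
python3 -c "
from h import *
t,u,C=look((.5578,-.0648))
x,y=[v/1000 for v in t['c']]; yaw=t['long']
go(x,y,.0597,yaw,30)"
```

```text
tcp [ 0.5578 -0.0654  0.3713] [-1.7986e+02 -2.0000e-02  8.0890e+01]
top {'n': 986, 'c': (558.1, -64.8), 'wh': (48.3, 36.0), 'long': 80.2, 'z': 0.0383}
stub {'n': 681, 'c': (558.1, -64.6), 'wh': (24.5, 23.5), 'long': 78.7, 'z': 0.0623}
n=5 offset=[-0.1,0.0,28.2] rot_z=0.0027  (yaw 81.0 -> 80.2) t=22.0 gap=0.0521 tilt=[-1.79889839e+02 -2.12988603e-02]
```

Call:
apply_moves(offset=[[0, 0, 28.2], [0, 0, 28.2], [0, 0, 28.2], [0, 0, 28.2], [0, 0, 28.2], [0, 0, 0], [0, 0, 0], [0, 0, 0], [0, 0, 0], [0, 0, 0], [0, 0, -20], [0, 0, -40], [0, 0, -30], [0, 0, 0]], rotation=[[0, 0, 0.0027], [0, 0, 0.0027], [0, 0, 0.0027], [0, 0, 0.0027], [0, 0, 0.0027], [0, 0, 0], [0, 0, 0], [0, 0, 0], [0, 0, 0], [0, 0, 0], [0, 0, 0], [0, 0, 0], [0, 0, 0], [0, 0, 0]], fingers=[110, 110, 110, 110, 110, 110, 255, 255, 255, 255, 255, 255, 255, 255])

```text
time_s: 23.4
tcp_pos: [0.5598, -0.0651, 0.3264]
eef_rot: [179.5, -0.0, 80.2]
wrist_force: [0.4, -0.6, -0.7]
finger_gap: 0.0239
```

```bash
python3 -c "
from h import *
b=bay(-.041,.087); print(b); go(*b,.15,96.47,40)"
```

```text
[0.51865771 0.24802589]
n=8 offset=[39.0,-7.0,0.7] rot_z=-0.0355  (yaw 80.2 -> 96.5) t=23.4 gap=0.0239 tilt=[ 1.79547752e+02 -2.55427409e-02]
```

Call:
apply_moves(offset=[[39, -7, 0.6], [39, -7, 0.6], [39, -7, 0], [39, -7, 0], [39, -7, 0], [39, -7, 0], [39, -7, 0], [39, -7, 0], [0, 0, 0], [0, 0, 0]], rotation=[[0, 0, -0.0355], [0, 0, -0.0355], [0, 0, -0.0355], [0, 0, -0.0355], [0, 0, -0.0355], [0, 0, -0.0355], [0, 0, -0.0355], [0, 0, -0.0355], [0, 0, 0], [0, 0, 0]], fingers=[255, 255, 255, 255, 255, 255, 255, 255, 255, 255])

```text
time_s: 24.4
tcp_pos: [0.5164, 0.2488, 0.3199]
eef_rot: [-180.0, 0.0, 96.6]
wrist_force: [0.3, 0.3, 0.4]
finger_gap: 0.024
```

```bash
python3 -c "
from h import *
heldcase(-.041,.087)"
```

```text
block in tool [-0.0007 -0.0004] edges [ 0.0071 -0.0186] [0.023  0.0178] wh [17.1 43.8] ang 1.34 top z-h 0.0357 yaw [-1.7996e+02  3.0000e-02  9.6520e+01]
shift tool x,y mm [0.5 2.3] tcp [0.5167 0.2481 0.32  ] gap 0.0233 t 24.45
```

Call:
apply_moves(offset=[[0.5, 2.3, 0], [0, 0, 15], [0, 0, 20], [0, 0, 20], [0, 0, 12], [0, 0, 6], [0, 0, 3], [0, 0, 3], [0, 0, 3], [0, 0, 1], [0, 0, 0], [0, 0, 0]], rotation=[[0, 0, 0], [0, 0, 0], [0, 0, 0], [0, 0, 0], [0, 0, 0], [0, 0, 0], [0, 0, 0], [0, 0, 0], [0, 0, 0], [0, 0, 0], [0, 0, 0], [0, 0, 0]], fingers=[255, 255, 255, 255, 255, 255, 255, 255, 255, 255, 255, 255])

```text
time_s: 25.65
tcp_pos: [0.5194, 0.2493, 0.2387]
eef_rot: [179.9, -0.0, 96.5]
wrist_force: [-2.3, -1.0, 8.4]
finger_gap: 0.0238
```

Call:
apply_moves(offset=[[0, 0, 0], [0, 0, 0], [0, 0, 0], [0, 0, 0], [0, 0, -15], [0, 0, -30], [0, 0, -40], [0, 0, -50], [0, 0, 0], [0, 0, 0]], rotation=[[0, 0, 0], [0, 0, 0], [0, 0, 0], [0, 0, 0], [0, 0, 0], [0, 0, 0], [0, 0, 0], [0, 0, 0], [0, 0, 0], [0, 0, 0]], fingers=[130, 130, 130, 130, 130, 130, 110, 110, 110, 110])

```text
time_s: 26.65
tcp_pos: [0.5194, 0.2493, 0.3746]
eef_rot: [179.8, -0.1, 96.5]
wrist_force: [0.1, 0.1, -0.2]
finger_gap: 0.052
```

```bash
python3 -c "
from h import *
seated(-.041,.087)
go(.6719,-.0621,.2,85.5)"
```

```text
want [518.7 248. ] top {'n': 1738, 'c': (534.0, 237.5), 'wh': (73.3, 66.0), 'long': -84.5, 'z': 0.0425} stub {'n': 691, 'c': (517.4, 248.1), 'wh': (23.3, 23.2), 'long': 6.3, 'z': 0.0664}
tilt deg [-0.33  0.25] z 0.0428
n=8 offset=[-39.5,18.0,0.2] rot_z=0.0240  (yaw 96.5 -> 85.5) t=26.7 gap=0.0520 tilt=[ 1.79963348e+02 -1.30505487e-02]
```

Call:
apply_moves(offset=[[-39.5, 18, 0], [-39.5, 18, 0], [-39.5, 18, 0], [-39.5, 18, 0], [-39.5, 18, 0], [-39.5, 18, 0], [-39.5, 18, 0], [-39.5, 18, 0], [0, 0, 0], [0, 0, 0]], rotation=[[0, 0, 0.024], [0, 0, 0.024], [0, 0, 0.024], [0, 0, 0.024], [0, 0, 0.024], [0, 0, 0.024], [0, 0, 0.024], [0, 0, 0.024], [0, 0, 0], [0, 0, 0]], fingers=[110, 110, 110, 110, 110, 110, 110, 110, 110, 110])

```text
time_s: 27.7
tcp_pos: [0.6717, -0.0628, 0.3703]
eef_rot: [-179.8, -0.0, 85.4]
wrist_force: [-0.1, 1.0, 0.2]
finger_gap: 0.0525
```

```bash
python3 -c "
from h import *
t,u,C=look((.6719,-.0621))
x,y=[v/1000 for v in t['c']]; yaw=t['long']
go(x,y,.0597,yaw,30)"
```

```text
tcp [ 0.6717 -0.0628  0.3703] [-1.798e+02 -2.000e-02  8.540e+01]
top {'n': 965, 'c': (671.9, -61.8), 'wh': (47.8, 35.7), 'long': 85.1, 'z': 0.0384}
stub {'n': 707, 'c': (671.6, -61.9), 'wh': (24.1, 23.5), 'long': 85.5, 'z': 0.0624}
n=5 offset=[0.0,0.1,28.0] rot_z=0.0013  (yaw 85.5 -> 85.1) t=27.8 gap=0.0520 tilt=[-1.79823816e+02 -2.55293678e-02]
```

Call:
apply_moves(offset=[[0, 0, 28], [0, 0, 28], [0, 0, 28], [0, 0, 28], [0, 0, 28], [0, 0, 0], [0, 0, 0], [0, 0, 0], [0, 0, 0], [0, 0, 0], [0, 0, -20], [0, 0, -40], [0, 0, -40], [0, 0, -40], [0, 0, 0]], rotation=[[0, 0, 0.0013], [0, 0, 0.0013], [0, 0, 0.0013], [0, 0, 0.0013], [0, 0, 0.0013], [0, 0, 0], [0, 0, 0], [0, 0, 0], [0, 0, 0], [0, 0, 0], [0, 0, 0], [0, 0, 0], [0, 0, 0], [0, 0, 0], [0, 0, 0]], fingers=[110, 110, 110, 110, 110, 110, 255, 255, 255, 255, 255, 255, 255, 255, 255])

```text
time_s: 29.25
tcp_pos: [0.6738, -0.0622, 0.3796]
eef_rot: [179.4, 0.0, 85.1]
wrist_force: [0.2, -1.3, -0.3]
finger_gap: 0.024
```

```bash
python3 -c "
from h import *
b=bay(-.041,.029); print(b); go(*b,.20,96.47,40)"
```

```text
[0.52519332 0.1903953 ]
n=8 offset=[31.7,-18.6,1.1] rot_z=-0.0248  (yaw 85.1 -> 96.5) t=29.2 gap=0.0240 tilt=[1.79393800e+02 3.59634411e-03]
```

Call:
apply_moves(offset=[[31.7, -18.6, 0], [31.7, -18.6, 0], [31.7, -18.6, 0], [31.7, -18.6, 0], [31.7, -18.6, 0], [31.7, -18.6, 0], [31.7, -18.6, 0], [31.7, -18.6, 0], [0, 0, 25], [0, 0, 25], [0, 0, 0], [0, 0, 0]], rotation=[[0, 0, -0.0248], [0, 0, -0.0248], [0, 0, -0.0248], [0, 0, -0.0248], [0, 0, -0.0248], [0, 0, -0.0248], [0, 0, -0.0248], [0, 0, -0.0248], [0, 0, 0], [0, 0, 0], [0, 0, 0], [0, 0, 0]], fingers=[255, 255, 255, 255, 255, 255, 255, 255, 255, 255, 255, 255])

```text
time_s: 30.45
tcp_pos: [0.5231, 0.1908, 0.3224]
eef_rot: [-179.9, 0.0, 96.5]
wrist_force: [-0.5, 0.3, -0.4]
finger_gap: 0.0235
```

```bash
python3 -c "
from h import *
heldcase(-.041,.029)"
```

```text
block in tool [-0.0007 -0.0002] edges [ 0.0068 -0.0183] [0.023 0.018] wh [17.6 42.1] ang 1.05 top z-h 0.0346 yaw [ 1.7997e+02 -1.0000e-02  9.6470e+01]
shift tool x,y mm [0.  1.8] tcp [0.5235 0.1909 0.3232] gap 0.0237 t 30.5
```

Call:
apply_moves(offset=[[0, 2, 0], [0, 0, 15], [0, 0, 20], [0, 0, 20], [0, 0, 12], [0, 0, 6], [0, 0, 4], [0, 0, 3], [0, 0, 3], [0, 0, 2], [0, 0, 0], [0, 0, 0]], rotation=[[0, 0, 0], [0, 0, 0], [0, 0, 0], [0, 0, 0], [0, 0, 0], [0, 0, 0], [0, 0, 0], [0, 0, 0], [0, 0, 0], [0, 0, 0], [0, 0, 0], [0, 0, 0]], fingers=[255, 255, 255, 255, 255, 255, 255, 255, 255, 255, 255, 255])

```text
time_s: 31.7
tcp_pos: [0.5253, 0.1913, 0.2395]
eef_rot: [180.0, -0.0, 96.5]
wrist_force: [-6.6, -1.4, 21.5]
finger_gap: 0.0237
```

Call:
apply_moves(offset=[[0, 0, -1], [0, 0, 0], [0, 0, 0], [0, 0, 0], [0, 0, -15], [0, 0, -30], [0, 0, -40], [0, 0, -50], [0, 0, 0], [0, 0, 0]], rotation=[[0, 0, 0], [0, 0, 0], [0, 0, 0], [0, 0, 0], [0, 0, 0], [0, 0, 0], [0, 0, 0], [0, 0, 0], [0, 0, 0], [0, 0, 0]], fingers=[255, 130, 130, 130, 130, 130, 110, 110, 110, 110])

```text
time_s: 32.7
tcp_pos: [0.5254, 0.1913, 0.3744]
eef_rot: [179.9, -0.0, 96.5]
wrist_force: [-0.7, 0.5, -1.1]
finger_gap: 0.0522
```

```bash
python3 -c "
from h import *
seated(-.041,.029); seated(-.041,.087); seated(.023,.029)
p,d,M=snap('scene'); C=cloud(d,M); C[d==0]=9; print(rect(C,(.446,-.173),.07,.05,.067))
go(.448,-.175,.2,91)"
```

```text
want [525.2 190.4] top {'n': 2178, 'c': (538.5, 203.1), 'wh': (70.4, 68.1), 'long': -84.5, 'z': 0.0427} stub {'n': 694, 'c': (521.6, 207.6), 'wh': (58.3, 24.0), 'long': -83.4, 'z': 0.0666}
tilt deg [-0.26 -0.07] z 0.0429
want [518.7 248. ] top {'n': 2715, 'c': (527.9, 242.2), 'wh': (78.4, 71.6), 'long': -90.0, 'z': 0.0433} stub {'n': 766, 'c': (517.7, 247.9), 'wh': (23.5, 23.1), 'long': 6.4, 'z': 0.0673}
tilt deg [-0.2   0.18] z 0.0434
want [588.8 197.6] top {'n': 3506, 'c': (589.0, 199.4), 'wh': (89.3, 87.1), 'long': -1.0, 'z': 0.0438} stub {'n': 769, 'c': (588.8, 197.4), 'wh': (24.2, 24.2), 'long': -83.1, 'z': 0.0676}
tilt deg [0.01 0.01] z 0.0438
{'n': 103, 'c': (447.2, -175.0), 'wh': (26.4, 24.6), 'long': -4.0, 'z': 0.062}
n=9 offset=[-40.0,-11.4,0.1] rot_z=0.0107  (yaw 96.5 -> 91.0) t=32.9 gap=0.0520 tilt=[-1.7983615e+02  3.9488576e-02]
```

All seated and level. Last block.

Call:
apply_moves(offset=[[-40, -11.4, 0], [-40, -11.4, 0], [-40, -11.4, 0], [-40, -11.4, 0], [-40, -11.4, 0], [-40, -11.4, 0], [-40, -11.4, 0], [-40, -11.4, 0], [-40, -11.4, 0], [0, 0, 0], [0, 0, 0]], rotation=[[0, 0, 0.0107], [0, 0, 0.0107], [0, 0, 0.0107], [0, 0, 0.0107], [0, 0, 0.0107], [0, 0, 0.0107], [0, 0, 0.0107], [0, 0, 0.0107], [0, 0, 0.0107], [0, 0, 0], [0, 0, 0]], fingers=[110, 110, 110, 110, 110, 110, 110, 110, 110, 110, 110])

```text
time_s: 34.0
tcp_pos: [0.4478, -0.1756, 0.3724]
eef_rot: [-179.9, -0.1, 90.8]
wrist_force: [0.7, 0.2, -0.6]
finger_gap: 0.0525
```

```bash
python3 -c "
from h import *
t,u,C=look((.448,-.175))
x,y=[v/1000 for v in t['c']]; yaw=t['long']
go(x,y,.0597,yaw,30)"
```

```text
tcp [ 0.4478 -0.1756  0.3724] [-1.799e+02 -6.000e-02  9.083e+01]
top {'n': 948, 'c': (448.0, -174.5), 'wh': (47.5, 35.8), 'long': -89.6, 'z': 0.0382}
stub {'n': 679, 'c': (447.7, -174.5), 'wh': (23.7, 23.4), 'long': -89.0, 'z': 0.0622}
n=5 offset=[0.1,-0.0,28.4] rot_z=0.0018  (yaw 90.9 -> 90.4) t=34.0 gap=0.0527 tilt=[-1.79909276e+02 -6.06671349e-02]
```

Call:
apply_moves(offset=[[0, 0, 28.4], [0, 0, 28.4], [0, 0, 28.4], [0, 0, 28.4], [0, 0, 28.4], [0, 0, 0], [0, 0, 0], [0, 0, 0], [0, 0, 0], [0, 0, 0], [0, 0, -20], [0, 0, -40], [0, 0, -30], [0, 0, 0]], rotation=[[0, 0, 0.0018], [0, 0, 0.0018], [0, 0, 0.0018], [0, 0, 0.0018], [0, 0, 0.0018], [0, 0, 0], [0, 0, 0], [0, 0, 0], [0, 0, 0], [0, 0, 0], [0, 0, 0], [0, 0, 0], [0, 0, 0], [0, 0, 0]], fingers=[110, 110, 110, 110, 110, 110, 255, 255, 255, 255, 255, 255, 255, 255])

```text
time_s: 35.45
tcp_pos: [0.4495, -0.1756, 0.3257]
eef_rot: [179.6, 0.2, 90.4]
wrist_force: [0.5, -0.6, -0.9]
finger_gap: 0.0237
```

```bash
python3 -c "
from h import *
b=bay(-.041,-.087); print(b); go(*b,.15,96.47,40)"
```

```text
[0.53826455 0.0751341 ]
n=7 offset=[35.1,14.6,0.7] rot_z=-0.0150  (yaw 90.4 -> 96.5) t=35.5 gap=0.0237 tilt=[1.79595684e+02 1.59969115e-01]
```

Call:
apply_moves(offset=[[35.1, 14.6, 0], [35.1, 14.6, 0], [35.1, 14.6, 0], [35.1, 14.6, 0], [35.1, 14.6, 0], [35.1, 14.6, 0], [35.1, 14.6, 0], [0, 0, 0], [0, 0, 0]], rotation=[[0, 0, -0.015], [0, 0, -0.015], [0, 0, -0.015], [0, 0, -0.015], [0, 0, -0.015], [0, 0, -0.015], [0, 0, -0.015], [0, 0, 0], [0, 0, 0]], fingers=[255, 255, 255, 255, 255, 255, 255, 255, 255])

```text
time_s: 36.35
tcp_pos: [0.5369, 0.0761, 0.3208]
eef_rot: [-179.9, 0.0, 96.6]
wrist_force: [0.1, 0.8, -0.6]
finger_gap: 0.0238
```

```bash
python3 -c "
from h import *
heldcase(-.041,-.087)"
```

```text
block in tool [ 0.0001 -0.0003] edges [ 0.0072 -0.0187] [0.0238 0.018 ] wh [17.5 42.2] ang 0.89 top z-h 0.0359 yaw [-1.7993e+02  2.0000e-02  9.6510e+01]
shift tool x,y mm [-0.5  1.9] tcp [0.5367 0.0754 0.3208] gap 0.0235 t 36.4
```

Call:
apply_moves(offset=[[-0.5, 2, 0], [0, 0, 15], [0, 0, 20], [0, 0, 20], [0, 0, 12], [0, 0, 6], [0, 0, 3], [0, 0, 3], [0, 0, 2.5], [0, 0, 1], [0, 0, 0], [0, 0, 0]], rotation=[[0, 0, 0], [0, 0, 0], [0, 0, 0], [0, 0, 0], [0, 0, 0], [0, 0, 0], [0, 0, 0], [0, 0, 0], [0, 0, 0], [0, 0, 0], [0, 0, 0], [0, 0, 0]], fingers=[255, 255, 255, 255, 255, 255, 255, 255, 255, 255, 255, 255])

```text
time_s: 37.6
tcp_pos: [0.5393, 0.0755, 0.2392]
eef_rot: [180.0, -0.0, 96.5]
wrist_force: [-0.3, 0.6, 0.4]
finger_gap: 0.0234
```

Call:
apply_moves(offset=[[0, 0, 1], [0, 0, 0.5], [0, 0, 0], [0, 0, 0], [0, 0, 0], [0, 0, 0], [0, 0, -15], [0, 0, -30], [0, 0, -40], [0, 0, -50], [0, 0, 0], [0, 0, 0]], rotation=[[0, 0, 0], [0, 0, 0], [0, 0, 0], [0, 0, 0], [0, 0, 0], [0, 0, 0], [0, 0, 0], [0, 0, 0], [0, 0, 0], [0, 0, 0], [0, 0, 0], [0, 0, 0]], fingers=[255, 255, 255, 130, 130, 130, 130, 130, 110, 110, 110, 110])

```text
time_s: 38.8
tcp_pos: [0.5395, 0.0754, 0.3734]
eef_rot: [179.8, -0.0, 96.5]
wrist_force: [-0.3, -0.8, -0.3]
finger_gap: 0.0521
```

```bash
python3 -c "
from h import *
seated(-.041,-.087); seated(-.041,.029); seated(.023,.029)
p,d,M=snap('wrist','w3.png')
p,d,M=snap('side'); C=cloud(d,M); C[d==0]=9
for k in [(.482,-.422),(.472,-.306),(.477,-.364)]: print(rect(C,k,.03,.044,.055))
go(.478,-.364,.20,96.45)"
```

```text
want [538.3  75.1] top {'n': 896, 'c': (536.8, 74.7), 'wh': (47.4, 35.2), 'long': -83.1, 'z': 0.0428} stub {'n': 707, 'c': (537.1, 74.9), 'wh': (24.1, 23.2), 'long': -83.5, 'z': 0.0666}
tilt deg [-0.07  0.28] z 0.043
want [525.2 190.4] top {'n': 3300, 'c': (533.9, 199.9), 'wh': (72.5, 70.9), 'long': -0.0, 'z': 0.0433} stub {'n': 971, 'c': (524.4, 189.8), 'wh': (24.2, 23.9), 'long': -83.8, 'z': 0.0672}
tilt deg [ 0.05 -0.01] z 0.0433
want [588.8 197.6] top {'n': 4817, 'c': (588.8, 199.9), 'wh': (89.7, 85.6), 'long': -0.3, 'z': 0.0437} stub {'n': 1025, 'c': (588.8, 197.0), 'wh': (24.4, 23.9), 'long': 6.2, 'z': 0.0676}
tilt deg [-0.06 -0.08] z 0.0438
{'n': 44, 'c': (480.3, -418.7), 'wh': (33.3, 22.3), 'long': 89.3, 'z': 0.0479}
{'n': 36, 'c': (472.4, -309.8), 'wh': (28.9, 22.0), 'long': 13.3, 'z': 0.0481}
{'n': 54, 'c': (471.3, -362.1), 'wh': (40.8, 22.2), 'long': 3.0, 'z': 0.0479}
n=10 offset=[-43.0,-11.0,-0.0] rot_z=0.0000  (yaw 96.5 -> 96.5) t=39.0 gap=0.0523 tilt=[-1.79841633e+02  3.18861687e-03]
```

View pics/w3.png

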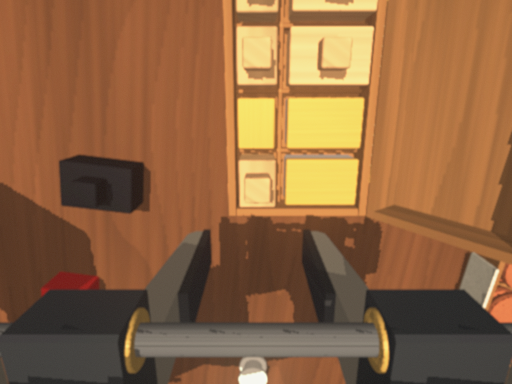

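The bays are filled as wanted: blocks at (257,52), (335,52) and (257,188), the two top ones partly in view, and tins untouched. Now the keypad.

Call:
apply_moves(offset=[[-43, -11, 0], [-43, -11, 0], [-43, -11, 0], [-43, -11, 0], [-43, -11, 0], [-43, -11, 0], [-43, -11, 0], [-43, -11, 0], [-43, -11, 0], [-43, -11, 0], [0, 0, 0], [0, 0, 0]], rotation=[[0, 0, 0], [0, 0, 0], [0, 0, 0], [0, 0, 0], [0, 0, 0], [0, 0, 0], [0, 0, 0], [0, 0, 0], [0, 0, 0], [0, 0, 0], [0, 0, 0], [0, 0, 0]], fingers=[255, 255, 255, 255, 255, 255, 255, 255, 255, 255, 255, 255])

```text
time_s: 40.25
tcp_pos: [0.4779, -0.3649, 0.3711]
eef_rot: [-179.9, -0.1, 96.4]
wrist_force: [-0.2, 0.0, -0.9]
finger_gap: 0.0004
```

```bash
python3 -c "
from h import *
s=sense(); p,d,M=snap('wrist','w4.png'); C=cloud(d,M); C[d==0]=9; print(s['tcp_pos'],s['finger_gap'])
for k in [(.483,-.423),(.473,-.307),(.478,-.365)]: print(rect(C,k,.03,.044,.055))
go(.483,-.423,.085)"
```

```text
[ 0.47793093 -0.36488035  0.37107021] 0.00040693710580555904
{'n': 48, 'c': (483.4, -409.8), 'wh': (26.3, 1.5), 'long': 6.3, 'z': 0.0465}
{'n': 821, 'c': (474.3, -307.8), 'wh': (28.8, 28.7), 'long': -85.3, 'z': 0.0489}
{'n': 973, 'c': (479.8, -365.7), 'wh': (51.4, 18.2), 'long': 4.9, 'z': 0.0488}
n=3 offset=[-19.7,-0.6,38.4] rot_z=-0.0000  (yaw 96.4 -> 96.4) t=40.3 gap=0.0005 tilt=[-1.79923190e+02 -1.06660433e-01]
```

View pics/w4.png

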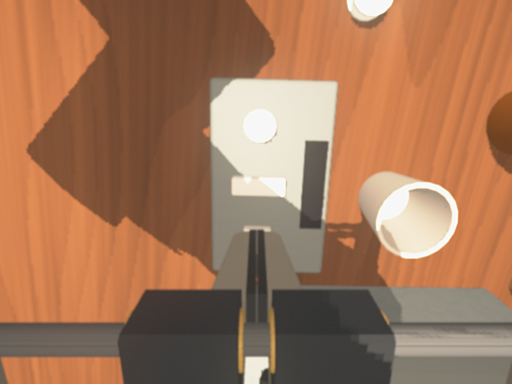

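```bash
python3 -c "
from h import *
D=np.load('scene.npz'); C=cloud(D['d'],dict(camera_matrix=D['K'],cam_to_world=D['T'])); C[D['d']==0]=9
m=(C[...,0]>.35)&(C[...,0]<.66)&(C[...,1]>-.6)&(C[...,1]<-.40)&(C[...,2]>.06)&(C[...,2]<.4); P=C[m]
for x0 in np.arange(.36,.66,.04):
  k=abs(P[:,0]-x0)<.02; print(round(x0,2), k.sum(), (P[k,1].max().round(3),P[k,2].max().round(3)) if k.any() else '')
go(.485,-.4235,.085)"
```

```text
0.36 0 
0.4 0 
0.44 0 
0.48 315 (np.float64(-0.499), np.float64(0.085))
0.52 633 (np.float64(-0.495), np.float64(0.114))
0.56 593 (np.float64(-0.491), np.float64(0.154))
0.6 1178 (np.float64(-0.4), np.float64(0.155))
0.64 1276 (np.float64(-0.4), np.float64(0.156))
n=3 offset=[-20.0,0.0,38.4] rot_z=-0.0000  (yaw 96.4 -> 96.4) t=40.3 gap=0.0005 tilt=[-1.79923190e+02 -1.06660433e-01]
```

Call:
apply_moves(offset=[[-20, 0, 38.4], [-20, 0, 38.4], [-20, 0, 38.4], [0, 0, 0], [0, 0, 6], [0, 0, 5], [0, 0, 4], [0, 0, 3], [0, 0, 2], [0, 0, 2], [0, 0, 0], [0, 0, 0]], rotation=[[0, 0, 0], [0, 0, 0], [0, 0, 0], [0, 0, 0], [0, 0, 0], [0, 0, 0], [0, 0, 0], [0, 0, 0], [0, 0, 0], [0, 0, 0], [0, 0, 0], [0, 0, 0]], fingers=[255, 255, 255, 255, 255, 255, 255, 255, 255, 255, 255, 255])

```text
time_s: 41.5
tcp_pos: [0.4855, -0.4239, 0.2356]
eef_rot: [180.0, 0.0, 96.5]
wrist_force: [0.5, 1.6, 2.7]
finger_gap: 0.0004
```

Call:
apply_moves(offset=[[0, 0, 1.5], [0, 0, 1.5], [0, 0, 1], [0, 0, 0], [0, 0, 0]], rotation=[[0, 0, 0], [0, 0, 0], [0, 0, 0], [0, 0, 0], [0, 0, 0]], fingers=[255, 255, 255, 255, 255])

```text
time_s: 42.0
tcp_pos: [0.4855, -0.424, 0.2336]
eef_rot: [180.0, 0.0, 96.5]
wrist_force: [-4.0, 7.5, 24.8]
finger_gap: 0.0005
```

Fully down: force rose well past 4 N. Lift off and go to the round key.

Call:
apply_moves(offset=[[0, 0, -15], [0, 0, -20], [0, 0, 0], [0, 0, 0]], rotation=[[0, 0, 0], [0, 0, 0], [0, 0, 0], [0, 0, 0]], fingers=[255, 255, 255, 255])

```text
time_s: 42.4
tcp_pos: [0.4851, -0.424, 0.2661]
eef_rot: [180.0, 0.0, 96.5]
wrist_force: [-0.2, 0.1, -0.8]
finger_gap: 0.0006
```

```bash
python3 -c "
from h import *
print(sense()['tcp_pos'],sense()['wrist_force']); go(.4743,-.3078,.085)"
```

```text
[ 0.48508834 -0.42402946  0.26610067] [-0.16327502  0.06350841 -0.78096651]
n=3 offset=[38.9,0.8,3.4] rot_z=-0.0000  (yaw 96.5 -> 96.5) t=42.4 gap=0.0006 tilt=[1.79992954e+02 3.13889611e-02]
```

Call:
apply_moves(offset=[[38.9, 0.8, 0], [38.9, 0.8, 0], [38.9, 0.8, 0], [0, 0, 0], [0, 0, 12], [0, 0, 10], [0, 0, 4], [0, 0, 3], [0, 0, 2], [0, 0, 2], [0, 0, 1], [0, 0, 0], [0, 0, 0]], rotation=[[0, 0, 0], [0, 0, 0], [0, 0, 0], [0, 0, 0], [0, 0, 0], [0, 0, 0], [0, 0, 0], [0, 0, 0], [0, 0, 0], [0, 0, 0], [0, 0, 0], [0, 0, 0], [0, 0, 0]], fingers=[255, 255, 255, 255, 255, 255, 255, 255, 255, 255, 255, 255, 255])

```text
time_s: 43.7
tcp_pos: [0.4741, -0.3081, 0.2337]
eef_rot: [-180.0, 0.0, 96.5]
wrist_force: [-7.9, 0.7, 18.0]
finger_gap: 0.0007
```

Fully down again (18 N). Now the bar key.

Call:
apply_moves(offset=[[0, 0, -15], [0, 0, -20], [0, 0, 0], [-28.8, -0.5, 0], [-28.8, -0.5, 0], [0, 0, 0], [0, 0, 0]], rotation=[[0, 0, 0], [0, 0, 0], [0, 0, 0], [0, 0, 0], [0, 0, 0], [0, 0, 0], [0, 0, 0]], fingers=[255, 255, 255, 255, 255, 255, 255])

```text
time_s: 44.4
tcp_pos: [0.4797, -0.3652, 0.2666]
eef_rot: [-180.0, -0.0, 96.4]
wrist_force: [-0.4, 1.2, -0.3]
finger_gap: 0.0003
```

```bash
python3 -c "
from h import *
print(sense()['tcp_pos']); go(.4798,-.3657,.0625)"
```

```text
[ 0.47972262 -0.36516359  0.26659228]
n=1 offset=[-0.5,0.0,33.1] rot_z=-0.0000  (yaw 96.4 -> 96.4) t=44.4 gap=0.0003 tilt=[-1.79984915e+02 -3.26913145e-02]
```

Call:
apply_moves(offset=[[-0.5, 0, 0], [0, 0, 12], [0, 0, 10], [0, 0, 4], [0, 0, 3], [0, 0, 2], [0, 0, 2], [0, 0, 1.5], [0, 0, 0], [0, 0, 0]], rotation=[[0, 0, 0], [0, 0, 0], [0, 0, 0], [0, 0, 0], [0, 0, 0], [0, 0, 0], [0, 0, 0], [0, 0, 0], [0, 0, 0], [0, 0, 0]], fingers=[255, 255, 255, 255, 255, 255, 255, 255, 255, 255])

```text
time_s: 45.4
tcp_pos: [0.4799, -0.3653, 0.2338]
eef_rot: [-180.0, -0.0, 96.5]
wrist_force: [-4.9, 4.4, 13.8]
finger_gap: 0.0005
```

Call:
apply_moves(offset=[[0, 0, -15], [0, 0, -40], [0, 0, -50], [0, 0, -50], [0, -40, 0], [0, -40, 0], [0, 0, 0], [0, 0, 0], [0, 0, 0], [0, 0, 0]], rotation=[[0, 0, 0], [0, 0, 0], [0, 0, 0], [0, 0, 0], [0, 0, 0], [0, 0, 0], [0, 0, 0], [0, 0, 0], [0, 0, 0], [0, 0, 0]], fingers=[255, 255, 255, 255, 255, 255, 255, 255, 255, 255])

```text
time_s: 46.4
tcp_pos: [0.4015, -0.3746, 0.3878]
eef_rot: [180.0, 0.0, 96.5]
wrist_force: [0.2, -0.4, -0.1]
finger_gap: 0.0004
```

```bash
python3 -c "
from h import *
s=sense(); print(s['time_s'],s['wrist_force'])
p,d,M=snap('scene'); C=cloud(d,M); C[d==0]=9
cv2.imwrite('pics/s2.png',cv2.cvtColor(cv2.resize(p,(800,600)),cv2.COLOR_RGB2BGR))
for bx,by in [(.023,.087),(.023,.029),(-.041,.087),(-.041,.029),(-.041,-.087)]: 
  q=bay(bx,by); print(rect(C,q,.02,.055,.08))
for l,w in (('spool',(.557,-.18)),('cup',(.618,-.37)),('jar',(.746,-.275)),('case',0)):
  r=place_of(l,'scene'); print(l,[(round(x['p'],2),world(M,x['at']).round(3)) for x in r[:2]],w)
"
```

```text
46.4 [ 0.16431899 -0.37205728 -0.0568068 ]
{'n': 122, 'c': (582.0, 256.1), 'wh': (25.4, 24.6), 'long': 4.0, 'z': 0.0678}
{'n': 122, 'c': (587.2, 197.9), 'wh': (27.5, 26.2), 'long': -85.6, 'z': 0.0679}
{'n': 111, 'c': (517.3, 248.2), 'wh': (25.8, 25.0), 'long': -83.6, 'z': 0.0686}
{'n': 110, 'c': (524.4, 189.6), 'wh': (26.8, 23.8), 'long': -84.4, 'z': 0.0678}
{'n': 116, 'c': (537.5, 74.3), 'wh': (25.0, 24.9), 'long': 9.7, 'z': 0.0672}
spool [(0.46, array([ 0.556, -0.18 , -0.   ]))] (0.557, -0.18)
cup [(0.83, array([ 0.617, -0.375,  0.002])), (0.61, array([ 0.478, -0.369,  0.047]))] (0.618, -0.37)
jar [(0.62, array([ 0.748, -0.273, -0.   ])), (0.26, array([ 0.48 , -0.426,  0.044]))] (0.746, -0.275)
case [(0.98, array([0.567, 0.167, 0.001]))] 0
```

View pics/s2.png

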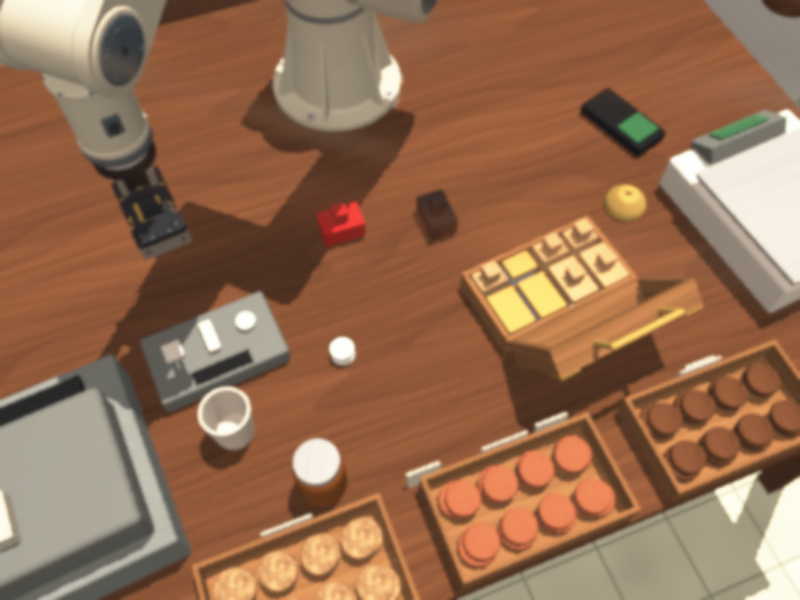

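The picture shows the lid open on its stop (620,330), five blocks and three tins in place (545,275), the bystanders where they were, and the arm clear. I'm handing in.

```bash
python3 -c "
from workcell import *
print(hand_in())"
```

```text
the job is handed in; nothing more can be done
None
```

I handed the job in at about 46 s of the 210 s limit; the hand-in gives no verdict.

- **Lid:** I lifted it past its balance point and let it go. In the last picture it rests open on its stop.
- **Blocks:** the empty bays were the two left big ones and the first, second and fourth small ones. All five blocks were needed, so none are spare. In the last picture each stub top stands 67–69 mm high (68 expected when seated). Close views showed the blocks level within 0.4° and within about 1.5 mm of the bay centres.
- **Keys:** I pressed square, round and bar in that order, with a full release between each. The wrist force reached 25, 18 and 14 N, and the tip stopped where the key bottoms out (about 5 mm down). This comes from force and height; I did not read the key travel directly.
- **Bystanders:** the spool and jar measure within 3 mm of the start, and the cup within 5 mm (roughly the network's error). The tins and the red and black look-alikes look unmoved in the last picture.

**Disagreements and failed checks:**
- The three cameras differed by 2–4 mm on the case position. I relied on the wrist camera, and the final fits agreed with it.
- Two block set-downs pressed harder than the others (about 8 and 21 N up at the wrist). Both blocks checked level and seated afterwards.
- I saw no knocked block and no slackened grip.

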